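# Pack the whiteboard markers into the latching case and toggle it shut

## Robot

A 6-joint arm with a two-finger parallel gripper is mounted at the origin on the work surface; the furniture and walls round the work are solid. World frame = base frame: x ahead of the robot, y to its left, z up, the work surface at z = 0. Lengths are in mm, angles in rad, forces in N, time in s.
With the tool pointing down it reaches from about 350 to 925 mm from the base axis. Payload 6.4 kg.
Tool frame: the origin (TCP) lies at the very end of the fingers, on their centre line; the grasp point (between the pads) lies 19 mm behind it (r.hold_point_z is the distance from the TCP to the grasp point, in mm); z points along the fingers, y is the line along which they close (so a half turn about z gives the same grasp; the last joint's range is limited). The gripper opens to 85 mm and grips with 20 to 120 N. Pads are 22 mm wide; open, the fingers measure 114 mm over their backs; the gripper's body (76 mm by 85 mm) begins 54 mm behind the grasp point. The pads swing forward as they close: fully open they stand 13 mm farther back than shut.
Start: joints at [1.091, 0.245, 1.558, -0, 1.339, -0.174], TCP at [195.684, 619.856, 231.29] pointing down, gripper open.
Joint ranges: [-3.13, 3.13], [-1.02, 2.26], [0.13, 2.54], [-0.95, 4.09], [0.21, 2.88], [-2.74, 2.74]. Speed limits (rad/s): [2.57, 2.57, 3.14, 3.14, 3.14, 3.14].

## Interface

Orientations are given as a unit quaternion [x, y, z, w].
In Python, from bench import r gives the robot as it stands.
- The arm moves only by the tool move_arm, never from a script. Its argument "moves" is a list of rows, each a list of 5 numbers: the closure, from 0 (fully open) to 1 (shut), then the shift along the tool's x, y, z in m, then the turn about the tool's z in degrees. In form: [[fingers, dx, dy, dz, yaw], ...]. A call has exactly 5 rows; each row shifts and turns the commanded pose from where the row before left it, along the tool's axes as they then stand; what a row does not reach is not made up. A row lasts 1/8 s, in which the tool goes at most 62.5 mm and 10.7 degrees, less where a joint would pass 70% of its speed; a pose out of reach is approached as far as the arm can. A call is refused whole if a number of a shift passes 0.0625 or a number of a turn 10.7, either way. A call with a gripper value outside its range is refused whole. The fingers move at their own pace and stop on an object; "force" is the grip in N (left out, the last holds). Time passes only in rows, so rows that do not move let the fingers close, or fill a call up. It gives the time, the measured TCP pose, the force, the opening and the grip force at its end, in the units of the state.
- r.read_state(): the state, without advancing time (a new reading comes with each control period).
- r.capture(name): name is "scene" or "side" or "wrist"; returns the picture (420x560x3 uint8, red, green, blue); there is no depth.
- r.camera_info(name): a dict with "mtx" (3x3 intrinsics, pixels), "world_from_camera" (4x4, takes a point from camera to world coordinates). Camera axes: x right, y down, z forward; pixel columns grow to the right and rows downward; lengths in mm; the calibration is good to about 2 mm. A picture is of the moment at which its call begins: read the wrist's pose just before it. camera_info takes no time and is no camera call; for the wrist camera it gives the pose at the moment of the call.
- r.hand_in(): hands the job in; it is judged then, once.
The state is a dict: "t": time; "joints": joint angles; "dq": joint speeds; "tau": joint torques, N m; "tool_pos": TCP position; "tool_rot": TCP orientation; "force": force on the tool from outside, world axes, zero at the start; "torque": the same for the moment, N m; "finger_gap": finger opening in mm; "gripper_force": force on a finger pad.
Only numpy, scipy, OpenCV 4.12 (cv2) and the standard library are available. Lean on these libraries where they do the work, as an engineer would, in place of code of your own. Each camera call takes 0.05 s, during which the arm holds its last target. There are 200 camera calls.

## Task

Pack the loose whiteboard markers into the open case on the desk: each lies level in a saddle of its own, all with the black cap end towards the latch at the front. Then swing the lid down, flip the latch's wire bail over the keeper on the lid, and press the orange lever fully down so that the lid is pulled tight. Leave the tape roll and the phone where they are.

Things in the scene. Friction and masses are not known exactly. Their poses are not given: they have to be found in the camera images.
- case: dark blue-grey storage case, fixed to the desk, 146 (x) x 205 (y) mm, walls 5 mm thick, base rim 56 mm high, inside 136 x 195 mm, with a deck 32 mm above the desk. Origin: centre of its underside; -x is its front (latch side, towards the robot), +x the hinge side, z up
- saddles (a point): middle of the four saddles, at notch-floor height, 44 mm over the desk, axes as the case. Two ribs, 8 mm thick, at x = -42 and +42 mm, each have four notches for markers lying along x, at y = -64.5, -21.5, 21.5, 64.5 mm; notches 21 mm wide at the floor, 31 mm at the top, 12 mm deep; open between the ribs. A seated marker's centre line is 8.5 mm above this point
- marker0: yellow whiteboard marker, 124 mm long, 17 mm thick, about 18 g, lying on its side and not rolling; origin below its middle, on its underside; its length runs along its y axis, the black cap (38 mm long) at the +y end (may be absent)
- marker1: teal whiteboard marker, 124 mm long, 17 mm thick, about 18 g, lying on its side and not rolling; origin below its middle, on its underside; its length runs along its y axis, the black cap (38 mm long) at the +y end (may be absent)
- marker2: yellow whiteboard marker, 124 mm long, 17 mm thick, about 18 g, lying on its side and not rolling; origin below its middle, on its underside; its length runs along its y axis, the black cap (38 mm long) at the +y end (may be absent)
- marker3: teal whiteboard marker, 124 mm long, 17 mm thick, about 18 g, lying on its side and not rolling; origin below its middle, on its underside; its length runs along its y axis, the black cap (38 mm long) at the +y end (may be absent)
- marker0_cap (a point): tip of the black cap of marker0, on the centre line, 62 mm from the middle (+y of the marker)
- marker1_cap (a point): tip of the black cap of marker1, on the centre line, 62 mm from the middle (+y of the marker)
- marker2_cap (a point): tip of the black cap of marker2, on the centre line, 62 mm from the middle (+y of the marker)
- marker3_cap (a point): tip of the black cap of marker3, on the centre line, 62 mm from the middle (+y of the marker)
- marker0_end (a point): the other tip of marker0, on the centre line, 62 mm from the middle (-y of the marker)
- marker1_end (a point): the other tip of marker1, on the centre line, 62 mm from the middle (-y of the marker)
- marker2_end (a point): the other tip of marker2, on the centre line, 62 mm from the middle (-y of the marker)
- marker3_end (a point): the other tip of marker3, on the centre line, 62 mm from the middle (-y of the marker)
- lid (a joint): lid hinge (along y at case x = +73 mm, 56 mm up), rad: about 1.68 = open, leaning back on its stop; 0 = shut. The lid (hollow, 22 mm deep, 0.3 kg) stays open above about 1.43; below that it sinks shut slowly by itself in 2 to 4 s. Unlatched it rests on two sprung buffers at about 0.034 (front edge 5 mm up); the latch pulls it below 0.01
- lid_edge (a point): middle of the outer top front edge of the lid, 146 mm from the hinge line and 22 mm above it when shut; with the lid open this is the upper rear edge, about 0.2 m above the desk, and the lid's outside faces away from the robot
- keeper (a point): where the centre of the bail's bar sits when latched: in the steel keeper on the lid's front, 6.5 mm out of the face. The keeper is a 30 mm wide ledge whose upturned lip (9.5 to 13 mm out of the face) stands 3 mm above this point; the groove between face and lip is 9.5 mm wide. Axes as the case's when the lid is shut
- lever (a joint): orange latch lever, rad; pivot along y, 15 mm out of the case's front face, 45 mm above the desk. 0 = fully down (handle slopes 50 degrees below level, away from the case), 1.745 = fully raised (50 degrees above level). Friction keeps it where it is left; near 0 it goes over centre and stays latched. Pressing it down near its tip takes up to about 12 N
- lever_tip (a point): end of the lever's handle, 42 mm from the pivot, middle; the handle is 30 mm wide (y) and 4 mm thick
- bail (a joint): wire bail hinged in the lever, rad relative to it: -2.18 = tipped away from the case on its stop (starts there). Light, swings freely. With lid shut and lever raised, push it upright and on towards the case until it falls against the lid's front (about -0.9), its bar over the keeper's groove; pressing the lever then draws the bar into the groove (0 = latched)
- bail_bar (a point): middle of the bail's cross bar, a 6 mm round bar 48 mm long along the case's y, carried 42 mm from the bail's hinge on two side wires that run outside the lever
- bail_tab (a point): tip of the orange finger tab on the bail, 24 mm wide and 4 mm thick, 19 mm beyond the bar; a push on the tab towards the case swings the bail over
- tape_roll: roll of beige tape lying flat, 65 mm across, 19 mm high, bystander
- phone: black phone lying flat, 148 x 72 x 8 mm, bystander
Not all that is in view belongs to the job. What is shaped like the marker0 but green or purple is not meant.

How it is judged (in metres and radians):
On the way, in this order (a step that is already met when the one before it is completed fails the run):
1. every marker lies in a saddle, black cap to the front, with the lid still open (z of marker0_cap in the frame of case between 0.0485 and 0.0565 m and z of marker0_end in the frame of case between 0.0485 and 0.0565 m and x of each of marker0_cap, marker1_cap, marker2_cap, marker3_cap in the frame of case below -0.05 m and x of each of marker0_end, marker1_end, marker2_end, marker3_end in the frame of case above 0.05 m and ((y of marker0_cap in the frame of case between -0.0695 and -0.0595 m and y of marker0_end in the frame of case between -0.0695 and -0.0595 m) or (y of marker0_cap in the frame of case between -0.0265 and -0.0165 m and y of marker0_end in the frame of case between -0.0265 and -0.0165 m) or (y of marker0_cap in the frame of case between 0.0165 and 0.0265 m and y of marker0_end in the frame of case between 0.0165 and 0.0265 m) or (y of marker0_cap in the frame of case between 0.0595 and 0.0695 m and y of marker0_end in the frame of case between 0.0595 and 0.0695 m)) and z of marker1_cap in the frame of case between 0.0485 and 0.0565 m and z of marker1_end in the frame of case between 0.0485 and 0.0565 m and ((y of marker1_cap in the frame of case between -0.0695 and -0.0595 m and y of marker1_end in the frame of case between -0.0695 and -0.0595 m) or (y of marker1_cap in the frame of case between -0.0265 and -0.0165 m and y of marker1_end in the frame of case between -0.0265 and -0.0165 m) or (y of marker1_cap in the frame of case between 0.0165 and 0.0265 m and y of marker1_end in the frame of case between 0.0165 and 0.0265 m) or (y of marker1_cap in the frame of case between 0.0595 and 0.0695 m and y of marker1_end in the frame of case between 0.0595 and 0.0695 m)) and z of marker2_cap in the frame of case between 0.0485 and 0.0565 m and z of marker2_end in the frame of case between 0.0485 and 0.0565 m and ((y of marker2_cap in the frame of case between -0.0695 and -0.0595 m and y of marker2_end in the frame of case between -0.0695 and -0.0595 m) or (y of marker2_cap in the frame of case between -0.0265 and -0.0165 m and y of marker2_end in the frame of case between -0.0265 and -0.0165 m) or (y of marker2_cap in the frame of case between 0.0165 and 0.0265 m and y of marker2_end in the frame of case between 0.0165 and 0.0265 m) or (y of marker2_cap in the frame of case between 0.0595 and 0.0695 m and y of marker2_end in the frame of case between 0.0595 and 0.0695 m)) and z of marker3_cap in the frame of case between 0.0485 and 0.0565 m and z of marker3_end in the frame of case between 0.0485 and 0.0565 m and ((y of marker3_cap in the frame of case between -0.0695 and -0.0595 m and y of marker3_end in the frame of case between -0.0695 and -0.0595 m) or (y of marker3_cap in the frame of case between -0.0265 and -0.0165 m and y of marker3_end in the frame of case between -0.0265 and -0.0165 m) or (y of marker3_cap in the frame of case between 0.0165 and 0.0265 m and y of marker3_end in the frame of case between 0.0165 and 0.0265 m) or (y of marker3_cap in the frame of case between 0.0595 and 0.0695 m and y of marker3_end in the frame of case between 0.0595 and 0.0695 m)) and value of joint lid above 1.2 rad), for 0.2 s.
2. the lid is swung down onto its buffers (value of joint lid below 0.06 rad), for 0.2 s.
3. the bail's bar lies over the keeper, behind its lip, with the lever still raised (x of bail_bar in the frame of keeper between -0.0025 and 0.011 m and z of bail_bar in the frame of keeper below 0.016 m and value of joint lever above 0.7 rad and value of joint lid below 0.06 rad), for 0.1 s.
At the end, for the whole second after the job is handed in: Every marker present rests level in a saddle (both tips within 5 mm of the saddle's centre line and 4 mm of the seated height), black cap to the front; the lid is pulled tight (joint below 0.014 rad), the lever is down (below 0.12 rad) and the bail's bar is within 5 mm of its seat in the keeper (z of marker0_cap in the frame of case between 0.0485 and 0.0565 m and z of marker0_end in the frame of case between 0.0485 and 0.0565 m and x of each of marker0_cap, marker1_cap, marker2_cap, marker3_cap in the frame of case below -0.05 m and x of each of marker0_end, marker1_end, marker2_end, marker3_end in the frame of case above 0.05 m and ((y of marker0_cap in the frame of case between -0.0695 and -0.0595 m and y of marker0_end in the frame of case between -0.0695 and -0.0595 m) or (y of marker0_cap in the frame of case between -0.0265 and -0.0165 m and y of marker0_end in the frame of case between -0.0265 and -0.0165 m) or (y of marker0_cap in the frame of case between 0.0165 and 0.0265 m and y of marker0_end in the frame of case between 0.0165 and 0.0265 m) or (y of marker0_cap in the frame of case between 0.0595 and 0.0695 m and y of marker0_end in the frame of case between 0.0595 and 0.0695 m)) and z of marker1_cap in the frame of case between 0.0485 and 0.0565 m and z of marker1_end in the frame of case between 0.0485 and 0.0565 m and ((y of marker1_cap in the frame of case between -0.0695 and -0.0595 m and y of marker1_end in the frame of case between -0.0695 and -0.0595 m) or (y of marker1_cap in the frame of case between -0.0265 and -0.0165 m and y of marker1_end in the frame of case between -0.0265 and -0.0165 m) or (y of marker1_cap in the frame of case between 0.0165 and 0.0265 m and y of marker1_end in the frame of case between 0.0165 and 0.0265 m) or (y of marker1_cap in the frame of case between 0.0595 and 0.0695 m and y of marker1_end in the frame of case between 0.0595 and 0.0695 m)) and z of marker2_cap in the frame of case between 0.0485 and 0.0565 m and z of marker2_end in the frame of case between 0.0485 and 0.0565 m and ((y of marker2_cap in the frame of case between -0.0695 and -0.0595 m and y of marker2_end in the frame of case between -0.0695 and -0.0595 m) or (y of marker2_cap in the frame of case between -0.0265 and -0.0165 m and y of marker2_end in the frame of case between -0.0265 and -0.0165 m) or (y of marker2_cap in the frame of case between 0.0165 and 0.0265 m and y of marker2_end in the frame of case between 0.0165 and 0.0265 m) or (y of marker2_cap in the frame of case between 0.0595 and 0.0695 m and y of marker2_end in the frame of case between 0.0595 and 0.0695 m)) and z of marker3_cap in the frame of case between 0.0485 and 0.0565 m and z of marker3_end in the frame of case between 0.0485 and 0.0565 m and ((y of marker3_cap in the frame of case between -0.0695 and -0.0595 m and y of marker3_end in the frame of case between -0.0695 and -0.0595 m) or (y of marker3_cap in the frame of case between -0.0265 and -0.0165 m and y of marker3_end in the frame of case between -0.0265 and -0.0165 m) or (y of marker3_cap in the frame of case between 0.0165 and 0.0265 m and y of marker3_end in the frame of case between 0.0165 and 0.0265 m) or (y of marker3_cap in the frame of case between 0.0595 and 0.0695 m and y of marker3_end in the frame of case between 0.0595 and 0.0695 m)) and value of joint lid below 0.014 rad and value of joint lever below 0.12 rad and distance between bail_bar and keeper below 0.005 m and linear speed of each of marker0, marker1, marker2, marker3 below 0.03 m/s); the robot touches nothing.
It fails at once if the tape roll is pushed more than 4 cm or tipped over (distance of tape_roll from where it was at the start of the episode above 0.04 m or angle between tape_roll's own z axis and vertical above 0.6 rad).
It fails at once if the phone is pushed more than 4 cm or tipped over (distance of phone from where it was at the start of the episode above 0.04 m or angle between phone's own z axis and vertical above 0.6 rad).
Of marker0, marker1, marker2, marker3 only 3 to 4 are there at a start; the rules pass over those that are not, and their reading is None.
At some moment in a run one of marker0, marker1, marker2, marker3 may be knocked a few centimetres aside while the robot is not near it.
Once in a run the grip may slacken for a moment while it holds something.
It also fails if it takes over 208 s, if anything falls off the work surface, if the arm or the gripper's body presses on something with over 40 N, if the wrist force passes 120 N, or if a joint passes its speed limit or range.

## Working session

There is one attempt and no reset: what is moved stays moved. The work goes in short steps, Python scripts to look and compute and a tool call to move; the robot and the scene stay as the last step left them, time stands still between calls to the robot, and variables do not carry over. Pictures are saved under pics/ and viewed, at most 14 in all, crops included, and the job is handed in when it is done.

Besides the shell and the picture viewer there is one more tool, called by a JSON object that holds its "fn" and its "kwargs", one argument or row to a line. move_arm: Moves the arm, as the interface text tells. Its arguments: {"type":"object","properties":{"moves":{"type":"array"},"force":{"type":"number"}},"required":["moves"]}

```bash
ls; mkdir -p pics; python3 - <<'E'
from bench import r
import cv2,numpy as np
s=r.read_state();print(s)
a=[]
for n in ("scene","side"):
    im=r.capture(n);cv2.imwrite(f"pics/{n}0.png",cv2.cvtColor(im,cv2.COLOR_RGB2BGR))
    c=r.camera_info(n);print(n,np.round(c["mtx"],1).tolist(),np.round(c["world_from_camera"],3).tolist())
c=r.camera_info("wrist");print(np.round(c["mtx"],1).tolist(),np.round(c["world_from_camera"],3).tolist(),r.hold_point_z)
E
```

```text
pics
{'t': 0.0, 'joints': array([ 1.09089395e+00,  2.45817749e-01,  1.55900749e+00,  1.30570798e-05,
        1.33871142e+00, -1.74061513e-01]), 'dq': array([-0.00215128, -0.00027427,  0.00028833, -0.00063165,  0.00112375,
       -0.00064868]), 'tau': array([-4.67122140e-05, -4.29512715e+01, -3.26126719e+01, -1.96523379e-04,
        5.41070403e-03, -9.49376727e-06]), 'tool_pos': array([195.41815346, 619.34490301, 230.18148455]), 'tool_rot': array([ 1.52326549e-01,  9.88329741e-01, -9.18462459e-04, -3.18209662e-04]), 'force': array([ 0.0450339 , -0.76424143,  0.10625895]), 'torque': array([-0.04620492,  0.02093305,  0.02701168]), 'gripper_force': 0.0, 'finger_gap': 85.53951043449813}
scene [[397.2, 0.0, 271.3], [0.0, 397.2, 214.8], [0.0, 0.0, 1.0]] [[0.864, -0.382, 0.327, 102.487], [-0.503, -0.67, 0.547, -635.778], [0.01, -0.637, -0.771, 789.523], [0.0, 0.0, 0.0, 1.0]]
side [[508.6, 0.0, 272.7], [0.0, 508.6, 211.3], [0.0, 0.0, 1.0]] [[-0.811, -0.404, 0.423, -191.668], [-0.585, 0.544, -0.602, 717.532], [0.014, -0.735, -0.677, 1050.152], [0.0, 0.0, 0.0, 1.0]]
[[305.0, 0.0, 281.8], [0.0, 305.0, 213.1], [0.0, 0.0, 1.0]] [[0.301, 0.906, 0.299, 118.754], [0.954, -0.285, -0.096, 644.35], [-0.002, 0.314, -0.949, 372.104], [0.0, 0.0, 0.0, 1.0]] 18.700000000000003
```

View pics/scene0.png

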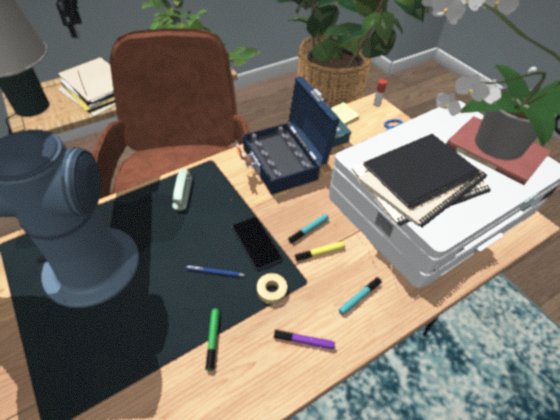

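View pics/side0.png

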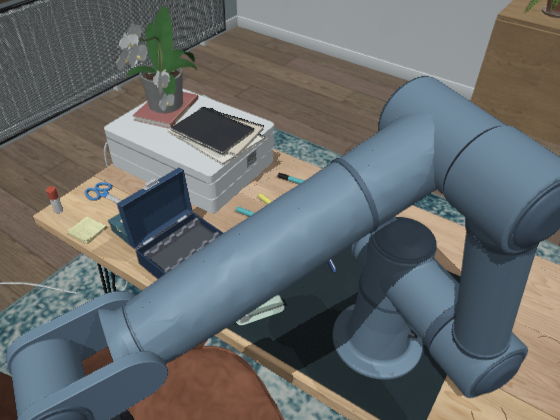

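The scene view shows the open case around (290,150), the upper teal marker at (309,228), the yellow at (320,251) and the lower teal at (361,295). The distractors are the green (213,338) and purple (305,340) markers. The phone is at (258,242) and the tape at (272,289). The side view is partly blocked by the arm. It shows the case at (175,225) with its deck empty.

```bash
cat > h.py <<'E'
from bench import r
import cv2,numpy as np
from scipy.spatial.transform import Rotation as R
def cam(n):
    c=r.camera_info(n);return np.array(c["mtx"]),np.array(c["world_from_camera"])
def ray(c,uv):
    K,T=c;d=T[:3,:3]@np.linalg.solve(K,[uv[0],uv[1],1.]);return T[:3,3],d
def onz(c,uv,z):
    o,d=ray(c,uv);return o+d*(z-o[2])/d[2]
def proj(c,p):
    K,T=c;q=K@(T[:3,:3].T@(np.asarray(p,float)-T[:3,3]));return q[:2]/q[2]
def tri(c1,u1,c2,u2):
    A=np.zeros((3,3));b=np.zeros(3)
    for c,u in((c1,u1),(c2,u2)):
        o,d=ray(c,u);d=d/np.linalg.norm(d);M=np.eye(3)-np.outer(d,d);A+=M;b+=M@o
    return np.linalg.solve(A,b)
HS={'teal':((82,90,80),(98,255,255)),'yellow':((24,150,120),(34,255,255)),'green':((50,120,60),(75,255,255)),'orange':((8,150,140),(18,255,255))}
def blobs(im,col,amin=60):
    hsv=cv2.cvtColor(im,cv2.COLOR_RGB2HSV);m=cv2.inRange(hsv,*map(np.array,HS[col]))
    n,l,s,ce=cv2.connectedComponentsWithStats(m)
    return [(s[i],ce[i],l==i) for i in range(1,n) if s[i][4]>=amin]
def save(im,name,box=None,f=1):
    if box: im=im[box[1]:box[3],box[0]:box[2]]
    cv2.imwrite("pics/"+name,cv2.cvtColor(cv2.resize(im,None,fx=f,fy=f,interpolation=cv2.INTER_CUBIC),cv2.COLOR_RGB2BGR))
E
python3 - <<'E'
from h import *
im=cv2.cvtColor(cv2.imread("pics/scene0.png"),cv2.COLOR_BGR2RGB);c=cam("scene")
for k in('teal','yellow'):
    for s,ce,m in blobs(im,k,40):
        ys,xs=np.nonzero(m)
        P=np.array([onz(c,(x,y),8.5)[:2] for x,y in zip(xs,ys)])
        mu=P.mean(0);w,v=np.linalg.eigh(np.cov((P-mu).T));a=v[:,1];t=(P-mu)@a
        print(k,s,ce.round(),mu.round(1),'axis',np.degrees(np.arctan2(a[1],a[0])).round(1),'len',np.ptp(t).round(),'wid',np.ptp((P-mu)@v[:,0]).round())
for n,uv,z in(('phone',(258,242),4),('tape',(272,289),10),('casec',(283,156),32)): print(n,onz(c,uv,z).round())
save(im,"crop1.png",(225,70,365,200),5)
E
```

```text
teal [336 122  13  13  77] [342. 129.] [799.6 108. ] axis 57.5 len 60.0 wid 38.0
teal [301 215  26  19 138] [314. 224.] [ 512.8 -160.7] axis -171.0 len 82.0 wid 13.0
teal [340 287  31  27 219] [355. 300.] [ 471.3 -378.4] axis -170.5 len 92.0 wid 13.0
teal [432 323  34  50 351] [450. 349.] [ 569.5 -560.5] axis 72.6 len 105.0 wid 41.0
teal [410 336  21  14 110] [420. 341.] [ 529.6 -518.9] axis 150.5 len 40.0 wid 27.0
teal [396 352  21  12  63] [406. 356.] [ 483.3 -526.5] axis 161.7 len 38.0 wid 22.0
teal [369 360  24  14 124] [380. 367.] [ 423.7 -518.4] axis 147.1 len 44.0 wid 25.0
teal [410 362   9  11  43] [414. 368.] [ 481.7 -552.5] axis -137.0 len 20.0 wid 16.0
teal [380 377  19  16 154] [389. 385.] [ 417.9 -552. ] axis 124.0 len 35.0 wid 28.0
teal [518 395  23  16 114] [529. 402.] [ 621.5 -705.1] axis 144.0 len 39.0 wid 28.0
teal [410 405  13  15  51] [415. 413.] [ 425.5 -613.2] axis 71.0 len 25.0 wid 17.0
teal [396 407  14  13  65] [404. 413.] [ 408.9 -604.4] axis 106.8 len 24.0 wid 20.0
phone [ 365. -137.    4.]
tape [ 328. -267.   10.]
casec [561.  71.  32.]
```

View pics/crop1.png

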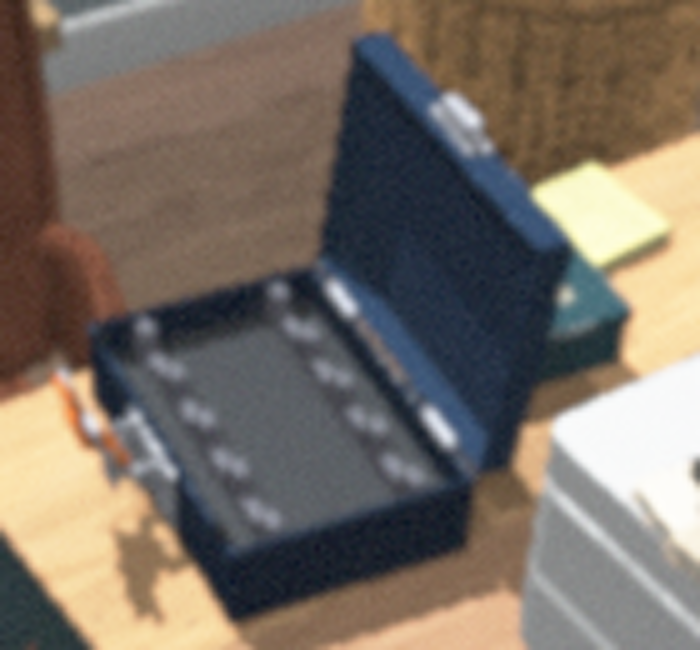

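The crop shows an empty deck with four notches in each of two ribs. The rim corners are front-left (244,135), front-right (272,180) and back-right (319,167). The lid is open and the lever is raised, with the bail tipped out to the front. I count three markers.

```bash
python3 - <<'E'
from h import *
im=cv2.cvtColor(cv2.imread("pics/scene0.png"),cv2.COLOR_BGR2RGB);c=cam("scene")
P=[onz(c,u,56)[:2] for u in((244,135),(272,180),(318.6,167.4))]
print(np.round(P,1),np.linalg.norm(P[0]-P[1]),np.linalg.norm(P[2]-P[1]))
f=P[0]-P[1];g=P[2]-P[1];print('yaw',np.degrees(np.arctan2(-f[0],f[1])),np.degrees(np.arctan2(g[1],g[0])),'ctr',(P[0]+P[2])/2)
hsv=cv2.cvtColor(im,cv2.COLOR_RGB2HSV);print(hsv[251,320],hsv[250,330],hsv[158,264],hsv[246,338])
print('printer base',[onz(c,u,0)[:2].round() for u in((331,205),(412,282))], 'tips')
for n,a,b in(('tealA cap/end',(290,239),(328,217)),('yellow',(296,256),(345,245)),('tealB',(380,281),(341,311))):
    A,B=onz(c,a,8.5),onz(c,b,8.5);print(n,A[:2].round(),B[:2].round(),np.linalg.norm(A-B).round(),'ang to cap',np.degrees(np.arctan2(*(A-B)[1::-1])).round(1),((A+B)/2)[:2].round())
E
```

```text
[[495.2 180.1]
 [474.1 -15.6]
 [605.7 -36.4]] 196.87965250477288 133.1952325944127
yaw -6.153002208081304 -8.963400239811525 ctr [550.42253321  71.89628337]
[ 28 135 232] [ 27 140 166] [107  22  83] [ 28 138 232]
printer base [array([ 591., -125.]), array([ 616., -405.])] tips
tealA cap/end [ 435. -170.] [ 556. -160.] 121.0 ang to cap -174.9 [ 495. -165.]
yellow [ 421. -219.] [ 541. -251.] 124.0 ang to cap 165.0 [ 481. -235.]
tealB [ 549. -370.] [ 429. -385.] 121.0 ang to cap 7.2 [ 489. -378.]
```

{"fn": "move_arm", "kwargs": {
  "moves": [
    [0,0,0,0,-8.75],
    [0,0,0,0,-8.75],
    [0,-0.022,-0.052,-0.005,0],
    [0,-0.022,-0.052,-0.005,0],
    [0,-0.022,-0.052,-0.005,0]
  ]
}}

```text
t: 0.72
tool_pos: [261.8, 462.1, 245.9]
tool_rot: [-0.0, 1.0, -0.0, -0.0]
force: [1.2, -0.9, 0.9]
finger_gap: 85.1
gripper_force: 0.0
```

{"fn": "move_arm", "kwargs": {
  "moves": [
    [0,-0.022,-0.052,-0.005,0],
    [0,-0.022,-0.052,-0.005,0],
    [0,-0.022,-0.052,-0.005,0],
    [0,-0.022,-0.052,-0.005,0],
    [0,-0.022,-0.052,-0.005,0]
  ]
}}

```text
t: 1.35
tool_pos: [371.6, 202.1, 271.2]
tool_rot: [0.0, 1.0, 0.0, 0.0]
force: [0.6, -0.6, -0.6]
finger_gap: 85.4
gripper_force: 0.0
```

{"fn": "move_arm", "kwargs": {
  "moves": [
    [0,-0.022,-0.052,-0.005,0],
    [0,-0.022,-0.052,-0.005,0],
    [0,-0.022,-0.052,-0.005,0],
    [0,-0.022,-0.052,-0.005,0],
    [0,0,0,0,0]
  ]
}}

```text
t: 1.98
tool_pos: [460.1, -7.2, 291.2]
tool_rot: [0.003, 1.0, -0.0, -0.0]
force: [-1.1, 0.9, 0.3]
finger_gap: 85.4
gripper_force: 0.0
```

```bash
python3 - <<'E'
from h import *
s=r.read_state();print(s['t'],s['tool_pos'].round(1),s['tool_rot'].round(4))
c=cam("wrist");im=r.capture("wrist");np.savez("w1.npz",K=c[0],T=c[1],im=im);save(im,"w1.png",None,1.4)
c=cam("scene");im=r.capture("scene");save(im,"scene1.png");
c=cam("side");im=r.capture("side");save(im,"side1.png")
E
```

```text
1.975 [460.1  -7.2 291.2] [ 2.9e-03  1.0e+00 -1.0e-04 -2.0e-04]
```

View pics/w1.png

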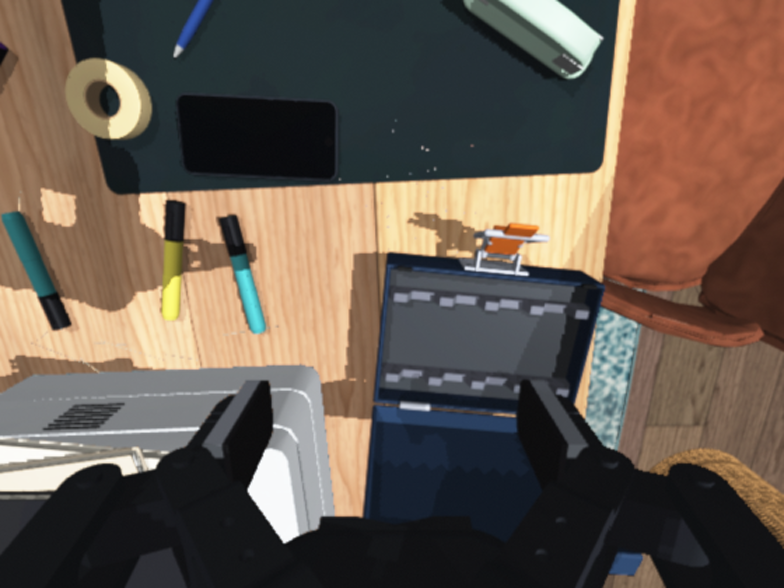

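The wrist view (1.4x) shows the yellow marker at (174,260), the teal A at (243,274) and the teal B at (37,270), with B's cap towards the printer. The case runs from (388,256) to (602,287), and the orange lever and bail are at (512,238). I'll measure the case in detail.

```bash
cat >> h.py <<'E'
def load(f):
    z=np.load(f);return (z['K'],z['T']),z['im']
def markers(c,im,show=True):
    # coloured body axis + black cap end: returns list (colour, centre, angle to cap)
    hsv=cv2.cvtColor(im,cv2.COLOR_RGB2HSV);out=[]
    for col,lo,hi in(('teal',(80,130,60),(98,255,255)),('yellow',(25,120,110),(33,255,255))):
        m=cv2.morphologyEx(cv2.inRange(hsv,lo,hi),cv2.MORPH_CLOSE,np.ones((3,3)))
        n,l,s,ce=cv2.connectedComponentsWithStats(m)
        for i in range(1,n):
            if s[i][4]<250: continue
            ys,xs=np.nonzero(l==i)
            P=np.array([onz(c,(x,y),8.5)[:2] for x,y in zip(xs,ys)])
            mu=P.mean(0);w,v=np.linalg.eigh(np.cov((P-mu).T));a=v[:,1];t=(P-mu)@a
            L=np.percentile(t,99.5)-np.percentile(t,.5)
            if not 60<L<110: continue
            V=[]
            for sg in(1,-1):
                q=mu+sg*a*(L/2+18);u=proj(c,[*q,8.5]).round().astype(int)
                V.append(hsv[u[1],u[0],2] if 0<=u[0]<560 and 0<=u[1]<420 else 255)
            d=a if V[0]<V[1] else -a
            ctr=mu+d*19   # body 86 long, centre 19 towards cap
            print(col,s[i][:4],ctr.round(1),'cap ang',np.degrees(np.arctan2(d[1],d[0])).round(1),'L',L.round(),'V',V)
            out.append((col,ctr,d))
    return out
E
python3 - <<'E'
from h import *
c,im=load("w1.npz");markers(c,im)
save(im,"crop2.png",(255,150,445,300),4)
E
```

```text
teal [  2 152  36  60] [ 488.8 -375. ] cap ang 9.5 L 84.0 V [np.uint8(157), np.uint8(53)]
teal [166 182  23  56] [ 494.9 -162.5] cap ang -171.8 L 83.0 V [np.uint8(53), np.uint8(229)]
yellow [116 172  13  57] [ 482.6 -235. ] cap ang 169.2 L 84.0 V [np.uint8(29), np.uint8(245)]
```

View pics/crop2.png

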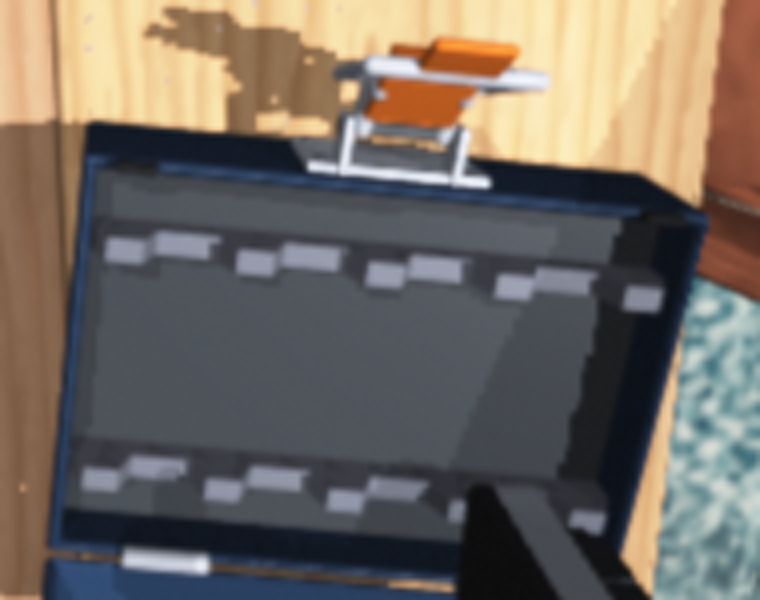

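The close view shows five rib-top patches at y = ±86, ±43, 0, and four notch floors between them, on each rib. I'll fit the case pose to those.

```bash
cat >> h.py <<'E'
def case2w(p,x,y,z): # p=(cx,cy,yawdeg)
    a=np.radians(p[2]);return np.array([p[0]+x*np.cos(a)-y*np.sin(a),p[1]+x*np.sin(a)+y*np.cos(a),z])
E
python3 - <<'E'
from h import *
from scipy.optimize import least_squares
c,im=load("w1.npz")
Y5=[-86,-43,0,43,86];Y4=[-64.5,-21.5,21.5,64.5]
ft=[(125,250),(257,262),(385,275),(515,287),(643,298)];ff=[(187,245),(312,257),(437,268),(565,280)]
rt=[(100,480),(222,490),(346,500),None,(587,521)];rf=[(157,467),(277,477),(399,489),None]
obs=[]
for L,Y,x,z in((ft,Y5,-42,56),(ff,Y4,-42,44),(rt,Y5,42,56),(rf,Y4,42,44)):
    obs+=[(x,y,z,255+(q[0]+.5)/4-.5,150+(q[1]+.5)/4-.5) for q,y in zip(L,Y) if q]
f=lambda p:np.concatenate([proj(c,case2w(p,*o[:3]))-o[3:] for o in obs])
s=least_squares(f,[550,72,-7]);print(s.x.round(2));print(f(s.x).reshape(-1,2).round(1).tolist())
g=least_squares(lambda q:np.concatenate([proj(c,case2w(q,o[0],o[1],o[2]+q[3]))-o[3:] for o in obs]),[550,72,-7,0]);print(g.x.round(2),g.cost,s.cost)
for x,y in((-73,-102.5),(-73,102.5),(73,-102.5)):print((proj(c,case2w(s.x,x,y,56))-[255,150])*4)
sc=cam("scene")
for x,y in((-73,102.5),(-73,-102.5),(73,-102.5)):print(proj(sc,case2w(s.x,x,y,56)).round(1))
E
```

```text
[553.78  79.07  -5.87]
[[-0.4, 0.0], [-0.6, 0.0], [-0.1, -0.2], [-0.2, -0.2], [-0.0, 0.0], [-0.0, -0.1], [0.5, -0.1], [0.8, 0.1], [0.2, -0.0], [-0.3, -0.2], [0.0, -0.0], [-0.4, 0.1], [-0.0, 0.1], [0.6, 0.2], [0.4, 0.3], [-0.4, -0.1]]
[ 5.540e+02  7.917e+01 -5.870e+00 -5.000e-01] 1.3147641555438936 1.3487853606953353
[ 79.90226251 151.18200361]
[714.18142001 211.38917103]
[ 42.87131274 551.25182239]
[241.6 133.8]
[270.8 180.4]
[320.5 164.7]
```

```bash
cat >> h.py <<'E'
CASE=(553.8,79.1,-5.87)
def plan(p,phi,pos0=None,phi0=None):
    s=r.read_state();pos=np.array(s['tool_pos'] if pos0 is None else pos0,float)
    X=R.from_quat(s['tool_rot']).as_matrix()[:,0];f0=np.degrees(np.arctan2(X[1],X[0])) if phi0 is None else phi0
    turn=(f0-phi+180)%360-180
    a=np.radians(phi);d=np.asarray(p,float)-pos
    print('t',round(s['t'],2),'turn',round(turn,1),'then shift mm',np.round([d[0]*np.cos(a)+d[1]*np.sin(a),d[0]*np.sin(a)-d[1]*np.cos(a),-d[2]],1))
E
python3 - <<'E'
from h import *
plan([494.9,-162.5,60],188.2)
plan(case2w(CASE,0,-64.5,120),174.1,[494.9,-162.5,120],188.2)
E
```

```text
t 2.12 turn -8.2 then shift mm [ -12.9 -162.4  230.7]
t 2.12 turn 14.1 then shift mm [-33.8 181.9  -0. ]
```

{"fn": "move_arm", "kwargs": {
  "moves": [
    [0.4,0,0,0,-8.2],
    [0.4,-0.0025,-0.0325,0.046,0],
    [0.4,-0.0025,-0.0325,0.046,0],
    [0.4,-0.0025,-0.0325,0.046,0],
    [0.4,-0.0025,-0.0325,0.046,0]
  ]
}}

```text
t: 2.75
tool_pos: [487.9, -130.6, 106.0]
tool_rot: [-0.073, 0.997, -0.0, 0.0]
force: [0.1, -0.2, 0.0]
finger_gap: 51.3
gripper_force: 0.0
```

{"fn": "move_arm", "kwargs": {
  "moves": [
    [0.4,-0.0025,-0.0325,0.046,0],
    [0.4,0,0,0,0],
    [0.4,0,0,0,0],
    [0.4,0,0,0,0],
    [0.4,0,0,0,0]
  ]
}}

```text
t: 3.38
tool_pos: [495.9, -163.0, 63.0]
tool_rot: [-0.072, 0.997, -0.001, 0.001]
force: [-0.4, 0.4, 0.5]
finger_gap: 51.5
gripper_force: 0.0
```

```bash
python3 - <<'E'
from h import *
c=cam("wrist");im=r.capture("wrist");save(im,"w2.png");markers(c,im)
s=r.read_state();print(s['tool_pos'],s['force'],s['finger_gap']);plan([494.9,-162.5,1],188.2)
E
```

```text
teal [271 202  23 111] [ 494.4 -162.9] cap ang -171.4 L 86.0 V [np.uint8(25), np.uint8(169)]
yellow [149 163  52 117] [ 479.1 -234.4] cap ang 167.7 L 86.0 V [np.uint8(22), np.uint8(216)]
[ 495.67698859 -163.04887698   62.68525354] [-0.79177757  0.52195326  0.47705483] 51.42523073440835
t 3.42 turn 0.0 then shift mm [ 0.7  0.7 61.7]
```

View pics/w2.png

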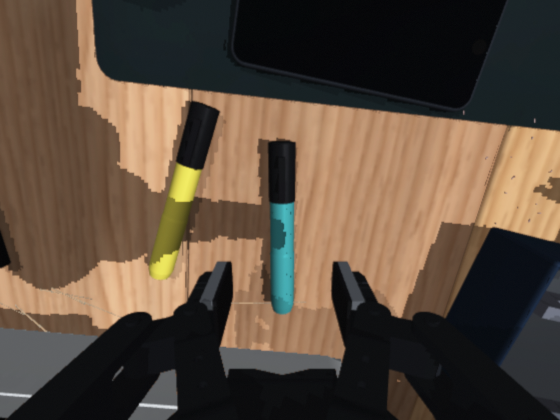

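The teal A marker is centred between the fingers at (283,235). The yellow is clear to the left at (180,190). I'll grasp A.

{"fn": "move_arm", "kwargs": {
  "moves": [
    [0.4,0.0002,0,0.03,0],
    [0.4,0,0,0.02,0],
    [0.4,0,0,0.011,0],
    [0.4,0,0,0,0],
    [1,0,0,0,0]
  ],
  "force": 40
}}

```text
t: 4.05
tool_pos: [495.5, -163.7, 1.2]
tool_rot: [-0.071, 0.997, -0.0, 0.001]
force: [-0.3, 0.3, 0.2]
finger_gap: 34.2
gripper_force: 0.0
```

{"fn": "move_arm", "kwargs": {
  "moves": [
    [1,0,0,0,0],
    [1,0,0,0,0],
    [1,0,0,0,0],
    [1,0,0,-0.03,0],
    [1,0,0,-0.05,0]
  ]
}}

```text
t: 4.68
tool_pos: [493.0, -162.4, 79.3]
tool_rot: [-0.071, 0.997, 0.001, -0.002]
force: [0.6, -0.4, 0.3]
finger_gap: 16.0
gripper_force: 39.1
```

{"fn": "move_arm", "kwargs": {
  "moves": [
    [1,0,0,-0.04,7.1],
    [1,0,0,0,7.1],
    [1,0,0,0,0],
    [1,0,0,0,0],
    [1,0,0,0,0]
  ]
}}

```text
t: 5.3
tool_pos: [494.2, -163.1, 119.4]
tool_rot: [0.052, 0.999, 0.0, -0.001]
force: [-0.9, -0.1, -0.0]
finger_gap: 16.2
gripper_force: 39.1
```

```bash
python3 - <<'E'
from h import *
s=r.read_state();print(s['tool_pos'],s['force'],s['finger_gap'],s['gripper_force']);plan(case2w(CASE,0,-64.5,120),174.1)
c=cam("wrist");im=r.capture("wrist");save(im,"w3.png")
E
```

```text
[ 494.24791042 -163.05362818  119.4423211 ] [-0.89615672 -0.06733332 -0.00221797] 16.23826662950724 39.0791130065918
t 5.3 turn -0.1 then shift mm [-34.4 182.5  -0.6]
```

View pics/w3.png

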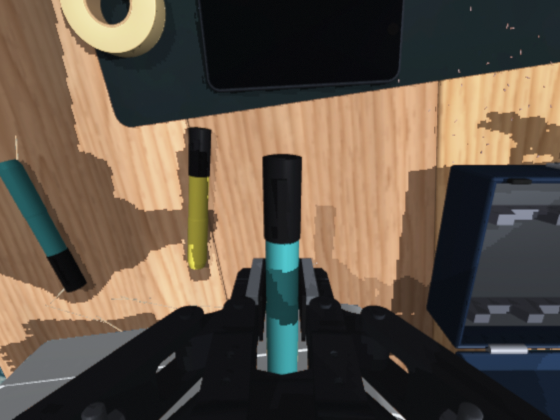

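The teal A marker is held straight, cap forward, at (283,200).

{"fn": "move_arm", "kwargs": {
  "moves": [
    [1,-0.0086,0.0456,0,0],
    [1,-0.0086,0.0456,0,0],
    [1,-0.0086,0.0456,0,0],
    [1,-0.0086,0.0456,0,0],
    [1,0,0,0.03,0]
  ]
}}

```text
t: 5.98
tool_pos: [550.7, 16.8, 92.1]
tool_rot: [0.05, 0.999, -0.0, 0.003]
force: [-0.2, -0.4, -0.4]
finger_gap: 16.2
gripper_force: 39.2
```

{"fn": "move_arm", "kwargs": {
  "moves": [
    [1,0,0,0,0],
    [1,0,0,0,0],
    [1,0,0,0,0],
    [1,0,0,0,0],
    [1,0,0,0,0]
  ]
}}

```text
t: 6.6
tool_pos: [548.3, 14.2, 90.7]
tool_rot: [0.053, 0.999, -0.0, 0.0]
force: [0.9, -0.8, -0.6]
finger_gap: 16.5
gripper_force: 39.2
```

```bash
python3 - <<'E'
from h import *
s=r.read_state();print(s['tool_pos'],s['force'],s['finger_gap'],s['gripper_force']);plan(case2w(CASE,0,-64.5,47),174.1)
c=cam("wrist");im=r.capture("wrist");save(im,"w4.png")
E
```

```text
[548.30661816  14.17027082  90.74156258] [ 0.90258413 -0.82199432 -0.57374197] 16.52268921079253 39.172276854515076
t 6.6 turn -0.1 then shift mm [ 1.2  0.7 43.7]
```

View pics/w4.png

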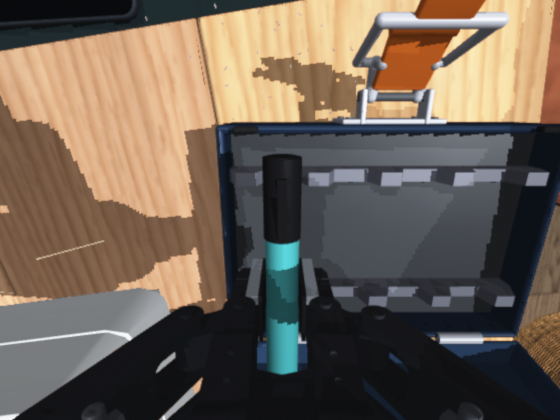

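The marker hangs above the leftmost saddle. I'll check the case model against the rib patches, whose tops are near (245,176), (319,178), (392,178), (463,178) and (537,178).

```bash
python3 - <<'E'
from h import *
c=cam("wrist")
for x in(-42,42):
    print([proj(c,case2w(CASE,x,y,56)).round(0).tolist() for y in(-86,-43,0,43,86)]);print([proj(c,case2w(CASE,x,y,44)).round(0).tolist() for y in(-64.5,-21.5,21.5,64.5)])
print(proj(c,case2w(CASE,-73,-102.5,56)))
p=case2w(CASE,0,-64.5,98);print([proj(c,case2w(CASE,x,-64.5,98)).round() for x in(-62,62)])
E
```

```text
[[245.0, 179.0], [318.0, 179.0], [392.0, 179.0], [465.0, 179.0], [538.0, 179.0]]
[[282.0, 175.0], [351.0, 175.0], [419.0, 175.0], [488.0, 175.0]]
[[250.0, 302.0], [314.0, 302.0], [378.0, 302.0], [442.0, 301.0], [505.0, 301.0]]
[[282.0, 292.0], [342.0, 292.0], [403.0, 292.0], [463.0, 291.0]]
[213.19134982 124.41003898]
[array([282., 154.]), array([282., 376.])]
```

{"fn": "move_arm", "kwargs": {
  "moves": [
    [1,0.001,0.0007,0.02,0],
    [1,0,0,0.015,0],
    [1,0,0,0.009,0],
    [1,0,0,0,0],
    [1,0,0,0,0]
  ]
}}

```text
t: 7.28
tool_pos: [547.3, 15.2, 46.4]
tool_rot: [0.053, 0.999, -0.0, 0.0]
force: [-0.1, 0.5, 0.1]
finger_gap: 16.1
gripper_force: 39.7
```

{"fn": "move_arm", "kwargs": {
  "moves": [
    [0.6,0,0,0,0],
    [0.6,0,0,0,0],
    [0.6,0,0,0,0],
    [0.6,0,0,-0.03,0],
    [0.6,0,0,-0.05,0]
  ]
}}

```text
t: 7.9
tool_pos: [545.5, 15.5, 125.3]
tool_rot: [0.053, 0.999, 0.0, -0.002]
force: [1.7, 0.1, -0.8]
finger_gap: 33.9
gripper_force: 0.0
```

{"fn": "move_arm", "kwargs": {
  "moves": [
    [0.4,0,0,-0.04,0],
    [0.4,0,-0.05,-0.02,0],
    [0.4,0,-0.05,0,0],
    [0.4,0,-0.05,0,0],
    [0.4,0,0,0,0]
  ]
}}

```text
t: 8.52
tool_pos: [531.2, -136.6, 186.5]
tool_rot: [0.055, 0.998, -0.0, 0.0]
force: [-0.0, 0.5, -0.2]
finger_gap: 51.1
gripper_force: 0.0
```

```bash
python3 - <<'E'
from h import *
s=r.read_state();print(s['tool_pos'],s['force'],s['finger_gap'],s['gripper_force'])
c=cam("wrist");im=r.capture("wrist");save(im,"w5.png");M=markers(c,im)
for m in M:
    if m[0]=='yellow': 
        phi=np.degrees(np.arctan2(m[2][1],m[2][0]))%360;plan([*m[1],60],phi)
E
```

```text
[ 531.15681251 -136.6475785   186.54127934] [-0.01197332  0.51236512 -0.22930544] 51.06085451727732 0.0
teal [ 18 118  51  82] [ 487.6 -377.3] cap ang 9.4 L 85.0 V [np.uint8(121), np.uint8(12)]
teal [429 178  29  86] [565.2  39.6] cap ang 175.0 L 100.0 V [np.uint8(12), np.uint8(146)]
yellow [175 129  17  82] [ 477.4 -232.5] cap ang 166.8 L 85.0 V [np.uint8(39), np.uint8(113)]
t 8.57 turn 7.0 then shift mm [  30.2 -107.3  126.3]
```

View pics/w5.png

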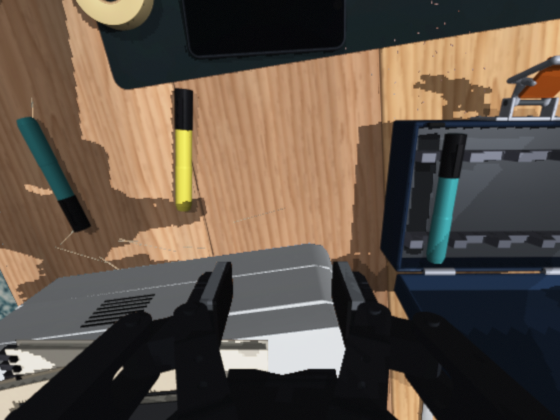

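The teal A marker sits in the left saddle at (447,200). The yellow is still at (184,150), so I'll take it next.

{"fn": "move_arm", "kwargs": {
  "moves": [
    [0.4,0,0,0,6.5],
    [0.4,0.0097,-0.0355,0.042,0],
    [0.4,0.0097,-0.0355,0.042,0],
    [0.4,0.0097,-0.0355,0.042,0],
    [0.4,0,0,0,0]
  ]
}}

```text
t: 9.2
tool_pos: [477.1, -230.0, 56.7]
tool_rot: [0.11, 0.994, 0.002, -0.003]
force: [0.2, 1.3, 0.8]
finger_gap: 51.0
gripper_force: 0.0
```

{"fn": "move_arm", "kwargs": {
  "moves": [
    [0.4,0,0,0,0],
    [0.4,0,0,0,0],
    [0.4,0,0,0,0],
    [0.4,0,0,0,0],
    [0.4,0,0,0,0]
  ]
}}

```text
t: 9.82
tool_pos: [480.1, -231.5, 60.5]
tool_rot: [0.109, 0.994, -0.0, 0.0]
force: [-0.1, 0.6, -0.3]
finger_gap: 51.2
gripper_force: 0.0
```

```bash
python3 - <<'E'
from h import *
s=r.read_state();print(s['tool_pos'],s['force'])
c=cam("wrist");im=r.capture("wrist");M=markers(c,im)
for m in M:
    if m[0]=='yellow': 
        phi=np.degrees(np.arctan2(m[2][1],m[2][0]))%360;plan([*m[1],1],phi)
        plan(case2w(CASE,0,21.5,120),174.1,[*m[1],120],phi)
E
```

```text
[ 480.13057868 -231.4783421    60.53422503] [-0.07348825  0.63647374 -0.29533059]
teal [ 31 211  83 109] [ 488.2 -378.3] cap ang 9.3 L 87.0 V [np.uint8(116), np.uint8(17)]
yellow [267 205  24 112] [ 478.  -232.6] cap ang 168.7 L 86.0 V [np.uint8(23), np.uint8(174)]
t 9.88 turn -1.2 then shift mm [ 1.7 -1.4 59.4]
t 9.88 turn -5.4 then shift mm [-43.3 339.3  -0. ]
```

{"fn": "move_arm", "kwargs": {
  "moves": [
    [0.4,0.0017,-0.0014,0.028,-1.2],
    [0.4,0,0,0.02,0],
    [0.4,0,0,0.011,0],
    [0.4,0,0,0,0],
    [1,0,0,0,0]
  ]
}}

```text
t: 10.5
tool_pos: [478.6, -233.0, 2.1]
tool_rot: [0.099, 0.995, -0.0, 0.001]
force: [-0.6, -0.7, 0.6]
finger_gap: 33.9
gripper_force: 0.0
```

{"fn": "move_arm", "kwargs": {
  "moves": [
    [1,0,0,0,0],
    [1,0,0,0,0],
    [1,0,0,0,0],
    [1,0,0,-0.03,0],
    [1,0,0,-0.05,0]
  ]
}}

```text
t: 11.12
tool_pos: [476.3, -231.3, 80.2]
tool_rot: [0.099, 0.995, 0.001, -0.002]
force: [0.6, -0.3, 0.3]
finger_gap: 16.2
gripper_force: 39.1
```

{"fn": "move_arm", "kwargs": {
  "moves": [
    [1,0,0,-0.04,-5.4],
    [1,-0.0062,0.0485,0,0],
    [1,-0.0062,0.0485,0,0],
    [1,-0.0062,0.0485,0,0],
    [1,-0.0062,0.0485,0,0]
  ]
}}

```text
t: 11.75
tool_pos: [522.5, -40.5, 121.1]
tool_rot: [0.052, 0.999, 0.0, -0.0]
force: [0.3, 0.9, 0.1]
finger_gap: 16.4
gripper_force: 39.1
```

{"fn": "move_arm", "kwargs": {
  "moves": [
    [1,-0.0062,0.0485,0,0],
    [1,-0.0062,0.0485,0,0],
    [1,-0.0062,0.0485,0,0],
    [1,0,0,0,0],
    [1,0,0,0.02,0]
  ]
}}

```text
t: 12.38
tool_pos: [557.2, 100.4, 101.9]
tool_rot: [0.051, 0.999, -0.0, 0.002]
force: [0.8, -0.8, -0.7]
finger_gap: 16.5
gripper_force: 39.2
```

{"fn": "move_arm", "kwargs": {
  "moves": [
    [1,0,0,0,0],
    [1,0,0,0,0],
    [1,0,0,0,0],
    [1,0,0,0,0],
    [1,0,0,0,0]
  ]
}}

```text
t: 13.0
tool_pos: [556.4, 100.6, 101.6]
tool_rot: [0.052, 0.999, 0.0, 0.0]
force: [-0.2, 0.4, 0.4]
finger_gap: 16.2
gripper_force: 39.2
```

```bash
python3 - <<'E'
from h import *
s=r.read_state();print(s['tool_pos'],s['force'],s['finger_gap'],s['gripper_force']);plan(case2w(CASE,0,21.5,47),174.1)
c=cam("wrist");im=r.capture("wrist");save(im,"w6.png")
z=s['tool_pos'][2]+7.3
print([proj(c,case2w(CASE,x,21.5,z)).round() for x in(-62,62)])
E
```

```text
[556.36233322 100.55711701 101.58667279] [-0.16446127  0.35616804  0.42648156] 16.185759960489115 39.18051838874817
t 13.0 turn -0.0 then shift mm [ 0.4 -0.1 54.6]
[array([280., 156.]), array([281., 377.])]
```

View pics/w6.png

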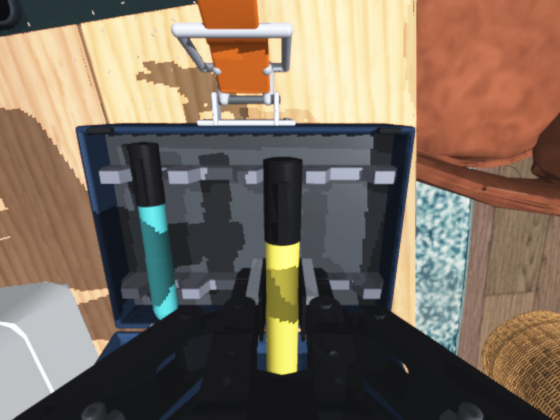

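The teal marker is seated at (150,230), and the yellow is above the y=21.5 saddle at (282,265), cap to the front. I'll lower it.

{"fn": "move_arm", "kwargs": {
  "moves": [
    [1,0,0,0.025,0],
    [1,0,0,0.02,0],
    [1,0,0,0.009,0],
    [1,0,0,0,0],
    [1,0,0,0,0]
  ]
}}

```text
t: 13.68
tool_pos: [556.4, 100.6, 47.4]
tool_rot: [0.052, 0.999, -0.0, 0.0]
force: [0.3, 0.4, -0.3]
finger_gap: 16.2
gripper_force: 39.6
```

{"fn": "move_arm", "kwargs": {
  "moves": [
    [0.6,0,0,0,0],
    [0.6,0,0,0,0],
    [0.6,0,0,0,0],
    [0.6,0,0,-0.03,0],
    [0.6,0,0,-0.05,0]
  ]
}}

```text
t: 14.3
tool_pos: [554.5, 100.6, 126.2]
tool_rot: [0.052, 0.999, -0.0, -0.002]
force: [1.0, 0.0, 0.1]
finger_gap: 34.3
gripper_force: 0.0
```

{"fn": "move_arm", "kwargs": {
  "moves": [
    [0.4,0,0,-0.05,0],
    [0.4,0,-0.04,-0.05,0],
    [0.4,0.005,-0.06,0,0],
    [0.4,0.005,-0.06,0,0],
    [0.4,0.005,-0.06,0,0]
  ]
}}

```text
t: 14.92
tool_pos: [518.1, -117.4, 226.5]
tool_rot: [0.051, 0.999, -0.0, 0.0]
force: [0.8, -0.4, 0.0]
finger_gap: 51.3
gripper_force: 0.0
```

{"fn": "move_arm", "kwargs": {
  "moves": [
    [0.4,0.005,-0.06,0,10],
    [0.4,0,0,0,10],
    [0.4,0,0,0,10],
    [0.4,0,0,0,10],
    [0.4,0,0,0,10]
  ]
}}

```text
t: 15.55
tool_pos: [507.4, -174.9, 226.1]
tool_rot: [0.471, 0.882, 0.0, -0.0]
force: [-0.6, 0.3, 0.1]
finger_gap: 51.3
gripper_force: 0.0
```

{"fn": "move_arm", "kwargs": {
  "moves": [
    [0.4,0,0,0,10],
    [0.4,0,0,0,10],
    [0.4,0,0,0,10],
    [0.4,0,0,0,10],
    [0.4,0,0,0,0]
  ]
}}

```text
t: 16.18
tool_pos: [507.4, -174.8, 226.1]
tool_rot: [0.742, 0.67, 0.0, -0.0]
force: [0.3, -0.1, -0.1]
finger_gap: 51.4
gripper_force: 0.0
```

```bash
python3 - <<'E'
from h import *
s=r.read_state();print(s['tool_pos'],s['joints'].round(2),s['force'],s['finger_gap'],s['gripper_force'])
c=cam("wrist");im=r.capture("wrist");save(im,"w7.png");M=markers(c,im)
im=r.capture("scene");c2=cam("scene");save(im,"s2.png");markers(c2,im)
E
```

```text
[ 507.41781644 -174.80727804  226.09196256] [-0.54 -0.02  1.85  0.    1.31 -0.44] [ 0.31435363 -0.06497199 -0.09234021] 51.40829804997988 0.0
teal [241 317  59  20] [ 488.2 -376.5] cap ang 8.9 L 83.0 V [np.uint8(122), np.uint8(16)]
```

View pics/s2.png

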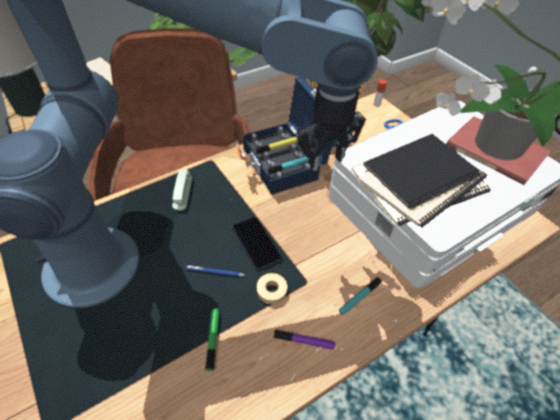

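The scene view shows the yellow and teal A seated in the case at (285,145) and (292,162). The teal B is at (361,296), cap towards the printer. I'll check the printer's clearance, then turn for B.

```bash
python3 - <<'E'
from h import *
s=cam("scene")
# printer: base edge from scene, top edge from w1 (wrist) : triangulate left-front top corner
c,im=load("w1.npz")
print('base',onz(s,(331,207),0).round(),onz(s,(412,282),0).round())
for z in(0,60,120,160): print(z,[onz(c,(u/1.4,v/1.4),z)[:2].round().tolist() for u,v in((300,367),(60,374))])
plan([488-8*.987,-377-8*.163,60],9.2)
E
```

```text
base [ 587. -131.    0.] [ 616. -405.    0.]
0 [[604.0, -114.0], [612.0, -387.0]]
60 [[573.0, -99.0], [579.0, -334.0]]
120 [[542.0, -84.0], [547.0, -282.0]]
160 [[521.0, -74.0], [526.0, -246.0]]
t 16.27 turn 75.0 then shift mm [-59.5 196.5 166.1]
```

{"fn": "move_arm", "kwargs": {
  "moves": [
    [0.4,0,0,0,10.7],
    [0.4,0,0,0,10.7],
    [0.4,0,0,0,10.7],
    [0.4,0,0,0,10.7],
    [0.4,0,0,0,10.7]
  ]
}}

```text
t: 16.9
tool_pos: [507.5, -174.9, 226.1]
tool_rot: [0.965, 0.262, -0.0, -0.0]
force: [-0.4, -0.2, 0.8]
finger_gap: 51.2
gripper_force: 0.0
```

{"fn": "move_arm", "kwargs": {
  "moves": [
    [0.4,0,0,0,10.7],
    [0.4,0,0,0,10.7],
    [0.4,-0.016,0.049,0,0],
    [0.4,-0.016,0.049,0.022,0],
    [0.4,-0.016,0.049,0.03,0]
  ]
}}

```text
t: 17.52
tool_pos: [483.9, -329.7, 174.8]
tool_rot: [0.997, 0.081, 0.001, 0.001]
force: [0.4, 0.2, -0.5]
finger_gap: 51.1
gripper_force: 0.0
```

{"fn": "move_arm", "kwargs": {
  "moves": [
    [0.4,-0.016,0.049,0.03,0],
    [0.4,0,0,0,0],
    [0.4,0,0,0,0],
    [0.4,0,0,0,0],
    [0.4,0,0,0,0]
  ]
}}

```text
t: 18.15
tool_pos: [476.3, -377.9, 145.2]
tool_rot: [0.997, 0.081, 0.001, 0.001]
force: [0.2, 0.0, 0.8]
finger_gap: 51.5
gripper_force: 0.0
```

```bash
python3 - <<'E'
from h import *
s=r.read_state();print(s['tool_pos'],s['joints'].round(2))
c=cam("wrist");im=r.capture("wrist");save(im,"w8.png");M=markers(c,im)
for m in M:
    phi=np.degrees(np.arctan2(m[2][1],m[2][0]));q=m[1]-12*m[2];plan([*q,1],phi)
E
```

```text
[ 476.33829771 -377.90307834  145.21634517] [-0.86  0.24  1.73  0.    1.17  0.55]
teal [273 164  17  87] [ 490.3 -374.7] cap ang 9.9 L 85.0 V [np.uint8(188), np.uint8(22)]
t 18.2 turn -0.6 then shift mm [  2.4  -0.9 144. ]
```

View pics/w8.png

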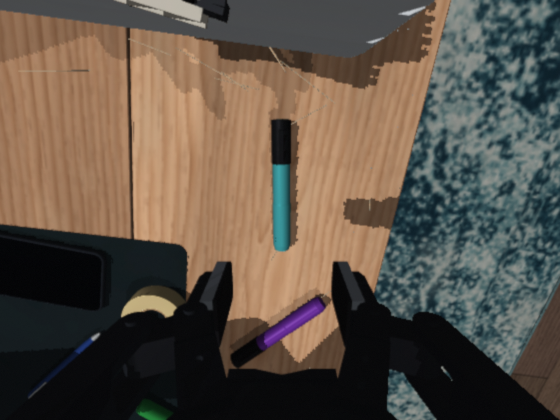

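The teal B marker is in line with the tool at (282,185), and the printer's foot is at row 50. I'll descend and watch the force.

{"fn": "move_arm", "kwargs": {
  "moves": [
    [0.4,0.002,-0.001,0.04,-0.6],
    [0.4,0,0,0.04,0],
    [0.4,0,0,0.03,0],
    [0.4,0,0,0,0],
    [0.4,0,0,0,0]
  ]
}}

```text
t: 18.82
tool_pos: [478.3, -377.9, 35.7]
tool_rot: [0.996, 0.085, 0.001, 0.001]
force: [-0.8, -0.3, 0.6]
finger_gap: 51.2
gripper_force: 0.0
```

{"fn": "move_arm", "kwargs": {
  "moves": [
    [0.4,0,0,0.02,0],
    [0.4,0,0,0.013,0],
    [0.4,0,0,0,0],
    [1,0,0,0,0],
    [1,0,0,0,0]
  ]
}}

```text
t: 19.45
tool_pos: [477.7, -377.7, 1.8]
tool_rot: [0.996, 0.085, 0.0, 0.0]
force: [-3.7, 2.5, 9.5]
finger_gap: 15.8
gripper_force: 41.8
```

{"fn": "move_arm", "kwargs": {
  "moves": [
    [1,0,0,0,0],
    [1,0,0,0,0],
    [1,0,0,-0.03,0],
    [1,0,0,-0.05,0],
    [1,-0.01,-0.03,-0.05,0]
  ]
}}

```text
t: 20.08
tool_pos: [462.6, -350.3, 132.8]
tool_rot: [0.996, 0.085, 0.0, 0.0]
force: [0.3, -1.0, 0.3]
finger_gap: 16.1
gripper_force: 40.3
```

```bash
python3 - <<'E'
from h import *
s=r.read_state();print(s['tool_pos'],s['finger_gap'],s['gripper_force'],s['joints'].round(2))
plan([500,-100,200],174.1)
E
```

```text
[ 462.63499697 -350.27284996  132.77356211] 16.13199700827583 40.286911725997925 [-0.84  0.19  1.81 -0.    1.14  0.56]
t 20.07 turn -164.4 then shift mm [-11.4 252.8 -67.2]
```

{"fn": "move_arm", "kwargs": {
  "moves": [
    [1,0,0,-0.035,-10.7],
    [1,0,0,-0.035,-10.7],
    [1,0,0,0,-10.7],
    [1,0,0,0,-10.7],
    [1,0,0,0,-10.7]
  ]
}}

```text
t: 20.7
tool_pos: [462.2, -349.1, 200.9]
tool_rot: [0.85, 0.527, -0.0, -0.0]
force: [0.4, 0.3, -0.6]
finger_gap: 15.9
gripper_force: 40.3
```

{"fn": "move_arm", "kwargs": {
  "moves": [
    [1,0,0,0,-10.7],
    [1,0,0,0,-10.7],
    [1,0,0,0,-10.7],
    [1,0,0,0,-10.7],
    [1,0,0,0,-10.7]
  ]
}}

```text
t: 21.32
tool_pos: [462.2, -349.1, 200.7]
tool_rot: [0.522, 0.853, 0.0, -0.0]
force: [-0.0, 0.1, 0.0]
finger_gap: 16.1
gripper_force: 40.3
```

{"fn": "move_arm", "kwargs": {
  "moves": [
    [1,0,0,0,-10.7],
    [1,0,0,0,-10.7],
    [1,0,0,0,-10.7],
    [1,0,0,0,-10.7],
    [1,0,0,0,-10.7]
  ]
}}

```text
t: 21.95
tool_pos: [462.2, -349.1, 200.8]
tool_rot: [0.082, 0.997, 0.0, -0.0]
force: [0.5, -0.5, -0.9]
finger_gap: 16.2
gripper_force: 40.3
```

{"fn": "move_arm", "kwargs": {
  "moves": [
    [1,0,0,0,-3.9],
    [1,0,0.05,0,0],
    [1,0,0.05,0,0],
    [1,0,0.05,0,0],
    [1,0,0,0,0]
  ]
}}

```text
t: 22.58
tool_pos: [477.5, -197.3, 200.7]
tool_rot: [0.049, 0.999, 0.0, -0.0]
force: [-1.3, -0.5, 0.5]
finger_gap: 16.1
gripper_force: 40.3
```

```bash
python3 - <<'E'
from h import *
s=r.read_state();print(s['tool_pos'],s['finger_gap'],s['gripper_force'],s['joints'].round(2))
plan(case2w(CASE,12,64.5,110),174.1)
E
```

```text
[ 477.45646098 -197.25325581  200.65643087] 16.11059178114081 40.26703119277954 [-0.61 -0.04  1.92  0.    1.26 -2.08]
t 22.57 turn 0.3 then shift mm [-59.5 347.2  90.7]
```

{"fn": "move_arm", "kwargs": {
  "moves": [
    [1,-0.0085,0.0496,0.013,0.3],
    [1,-0.0085,0.0496,0.013,0],
    [1,-0.0085,0.0496,0.013,0],
    [1,-0.0085,0.0496,0.013,0],
    [1,-0.0085,0.0496,0.013,0]
  ]
}}

```text
t: 23.2
tool_pos: [546.7, 42.6, 135.7]
tool_rot: [0.054, 0.999, -0.0, 0.0]
force: [0.5, -1.2, 0.3]
finger_gap: 16.0
gripper_force: 40.3
```

{"fn": "move_arm", "kwargs": {
  "moves": [
    [1,-0.0085,0.0496,0.013,0],
    [1,-0.0085,0.0496,0.013,0],
    [1,0,0,0,0],
    [1,0,0,0,0],
    [1,0,0,0,0]
  ]
}}

```text
t: 23.82
tool_pos: [573.9, 137.4, 110.5]
tool_rot: [0.054, 0.999, -0.0, 0.0]
force: [0.6, 0.2, -0.0]
finger_gap: 16.1
gripper_force: 40.3
```

```bash
python3 - <<'E'
from h import *
s=r.read_state();print(s['tool_pos'],s['force'],s['finger_gap'],s['gripper_force']);plan(case2w(CASE,12,64.5,47),174.1)
c=cam("wrist");im=r.capture("wrist");save(im,"w9.png")
z=s['tool_pos'][2]+7.3
print([proj(c,case2w(CASE,x,64.5,z)).round() for x in(-62,62)])
for y in(-64.5,21.5):print(y,[proj(c,case2w(CASE,x,y,52.5)).round() for x in(-62,-24,62)])
E
```

```text
[573.89459699 137.42062173 110.48238294] [ 0.58947733  0.2162232  -0.01892578] 16.074303153310076 40.27665317058563
t 23.82 turn -0.3 then shift mm [ 2.   4.4 63.5]
[array([290., 123.]), array([289., 358.])]
-64.5 [array([ 82., 121.]), array([ 94., 180.]), array([117., 292.])]
21.5 [array([219., 120.]), array([223., 180.]), array([230., 292.])]
```

View pics/w9.png

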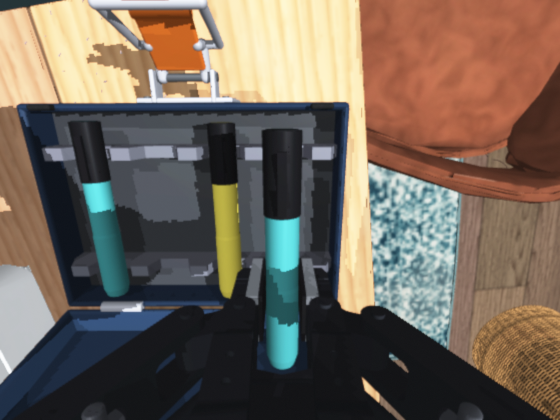

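Both seated markers match the model. The third sits slightly left of its saddle, so I'll shift it +3 mm in x and +4.4 mm in y, then lower it.

{"fn": "move_arm", "kwargs": {
  "moves": [
    [1,0.003,0.0044,0,-0.3],
    [1,0,0,0.03,0],
    [1,0,0,0.023,0],
    [1,0,0,0.01,0],
    [1,0,0,0,0]
  ]
}}

```text
t: 24.5
tool_pos: [571.3, 143.4, 47.3]
tool_rot: [0.051, 0.999, 0.0, 0.0]
force: [0.5, -0.3, -0.1]
finger_gap: 16.2
gripper_force: 40.3
```

{"fn": "move_arm", "kwargs": {
  "moves": [
    [1,0,0,0,0],
    [0.6,0,0,0,0],
    [0.6,0,0,0,0],
    [0.6,0,0,0,0],
    [0.6,0,0,-0.03,0]
  ]
}}

```text
t: 25.12
tool_pos: [568.8, 143.3, 74.9]
tool_rot: [0.051, 0.999, -0.0, -0.003]
force: [0.2, 0.5, 0.1]
finger_gap: 34.2
gripper_force: 0.0
```

{"fn": "move_arm", "kwargs": {
  "moves": [
    [0.6,0.02,0,-0.05,0],
    [1,0.05,0,-0.04,0],
    [1,0.05,-0.03,-0.02,0],
    [1,0.01,-0.03,0,0],
    [1,0,0,0,0]
  ]
}}

```text
t: 25.75
tool_pos: [436.3, 96.0, 186.6]
tool_rot: [0.052, 0.999, -0.0, 0.001]
force: [1.1, -0.4, 0.4]
finger_gap: -0.3
gripper_force: 0.0
```

```bash
python3 - <<'E'
from h import *
s=r.read_state();print(s['tool_pos'],s['force'],s['finger_gap'],s['gripper_force'])
c=cam("wrist");im=r.capture("wrist");save(im,"w10.png")
for y in(-64.5,21.5,64.5):print(y,[proj(c,case2w(CASE,x,y,52.5)).round() for x in(-62,-24,62)])
im=r.capture("side");save(im,"side2.png")
np.savez("w10.npz",K=c[0],T=c[1],im=cv2.imread("pics/w10.png")[:,:,::-1])
E
```

```text
[436.27316143  96.04817104 186.58997532] [ 1.14568078 -0.4199666   0.37431616] -0.3179339311957954 0.0
-64.5 [array([212., 256.]), array([215., 289.]), array([220., 356.])]
21.5 [array([298., 256.]), array([297., 289.]), array([296., 356.])]
64.5 [array([341., 256.]), array([339., 289.]), array([334., 356.])]
```

View pics/w10.png

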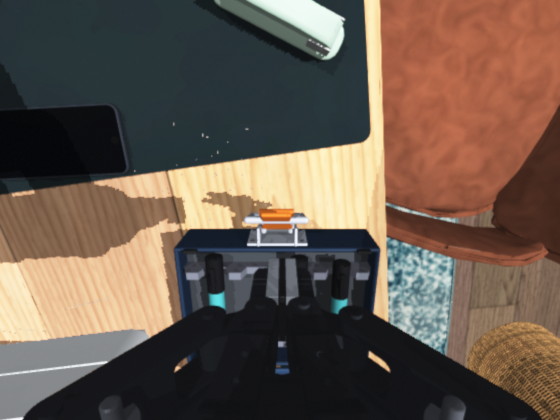

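All three caps sit at the front ribs, at (214,257), (300,258) and (342,262), so they look seated. I have used all my views, so from here I measure in code. First I check the seating with the fixed cameras, then plan the lid push.

```bash
cat >> h.py <<'E'
def w2case(P):
    a=np.radians(CASE[2]);d=np.asarray(P)[...,:2]-np.array(CASE[:2]);return np.stack([d[...,0]*np.cos(a)+d[...,1]*np.sin(a),-d[...,0]*np.sin(a)+d[...,1]*np.cos(a)],-1)
def seated(c,im):
    hsv=cv2.cvtColor(im,cv2.COLOR_RGB2HSV)
    for col,lo,hi in(('teal',(80,110,50),(98,255,255)),('yellow',(22,90,70),(33,255,255))):
        m=cv2.inRange(hsv,lo,hi)
        n,l,s,ce=cv2.connectedComponentsWithStats(m)
        for i in range(1,n):
            if s[i][4]<30: continue
            ys,xs=np.nonzero(l==i);Q=w2case(np.array([onz(c,(x,y),52.5) for x,y in zip(xs,ys)]))
            if abs(Q[:,0].mean())<70 and abs(Q[:,1].mean())<95:
                v=np.polyfit(Q[:,0],Q[:,1],1);print(col,s[i][4],'x',np.percentile(Q[:,0],[1,99]).round(1),'y at -24/62',np.polyval(v,[-24,62]).round(1))
E
python3 - <<'E'
from h import *
for n in("scene","side"):
    print(n);seated(cam(n),r.capture(n))
w,_=load("w1.npz");s=cam("scene")
print('basket',tri(w,(500,371),s,(330,75)))
print(proj(s,case2w(CASE,145,0,180)),proj(w,case2w(CASE,145,0,180)))
plan(case2w(CASE,150,0,270),174.1)
E
```

```text
scene
teal 159 x [-15.6  64.1] y at -24/62 [68.9 68.4]
teal 161 x [-23.1  62.6] y at -24/62 [-64.2 -62.1]
yellow 197 x [-22.5  64.5] y at -24/62 [22.9 24.5]
side
teal 146 x [-20.8  63.6] y at -24/62 [-62.  -64.2]
teal 163 x [-13.1  67.6] y at -24/62 [66.2 65.4]
yellow 169 x [-19.9  65.5] y at -24/62 [23.6 21.8]
basket [1040.21827057  538.01531025 -142.43777413]
[330.65483692  98.05387507] [346.57952298 412.46418822]
t 25.95 turn 0.1 then shift mm [-267.8   -6.   -83.9]
```

The seating checks out: y ≈ -64, 22 and 66, with the ends inside the walls. Next is the lid: go up, over and behind it.

{"fn": "move_arm", "kwargs": {
  "moves": [
    [1,0,0,-0.045,0],
    [1,0,0,-0.04,0],
    [1,-0.053,-0.001,0,0],
    [1,-0.053,-0.001,0,0],
    [1,-0.053,-0.001,0,0]
  ]
}}

```text
t: 26.58
tool_pos: [596.9, 78.3, 270.6]
tool_rot: [0.05, 0.999, 0.0, -0.0]
force: [0.6, 0.2, 0.3]
finger_gap: 0.1
gripper_force: 0.0
```

{"fn": "move_arm", "kwargs": {
  "moves": [
    [1,-0.053,-0.001,0,0],
    [1,-0.056,-0.002,0,0],
    [1,0,0,0,0],
    [1,0,0,0,0],
    [1,0,0,0,0]
  ]
}}

```text
t: 27.2
tool_pos: [702.3, 64.4, 271.8]
tool_rot: [0.05, 0.999, 0.0, 0.0]
force: [-0.2, -0.4, 0.4]
finger_gap: 0.0
gripper_force: 0.0
```

```bash
python3 - <<'E'
from h import *
s=r.read_state();print(s['tool_pos'],s['force'],w2case(s['tool_pos']),s['joints'].round(2))
E
```

```text
[702.29861536  64.40058449 271.79152037] [-0.18485824 -0.35128597  0.393137  ] [149.22329747   0.56486631] [-0.07  0.34  1.36  0.    1.43 -1.54]
```

{"fn": "move_arm", "kwargs": {
  "moves": [
    [1,0,0,0.03,0],
    [1,0,0,0.03,0],
    [1,0,0,0.025,0],
    [1,0,0,0,0],
    [1,0,0,0,0]
  ]
}}

```text
t: 27.82
tool_pos: [703.3, 63.9, 188.3]
tool_rot: [0.051, 0.999, -0.0, 0.001]
force: [0.0, -0.6, 1.1]
finger_gap: -0.5
gripper_force: 0.0
```

{"fn": "move_arm", "kwargs": {
  "moves": [
    [1,0.012,0,0,0],
    [1,0.012,0,0,0],
    [1,0.01,0,0,0],
    [1,0.01,0,0,0],
    [1,0.01,0,0,0]
  ]
}}

```text
t: 28.45
tool_pos: [648.8, 69.2, 186.6]
tool_rot: [0.051, 0.999, -0.0, 0.001]
force: [1.3, 0.6, 1.8]
finger_gap: -0.0
gripper_force: 0.8
```

{"fn": "move_arm", "kwargs": {
  "moves": [
    [1,0.01,0,0,0],
    [1,0.01,0,0,0],
    [1,0.01,0,0,0],
    [1,0.01,0,0,0],
    [1,0,0,0,0]
  ]
}}

```text
t: 29.08
tool_pos: [608.3, 73.4, 185.8]
tool_rot: [0.051, 0.999, 0.0, -0.001]
force: [-0.0, -0.2, -0.6]
finger_gap: -0.0
gripper_force: 0.0
```

```bash
python3 - <<'E'
from h import *
s=r.read_state();print(s['t'],s['tool_pos'],s['force'],w2case(s['tool_pos']))
for n in("scene","side"):
    im=r.capture(n);save(im,f"{n}L.png");seated(cam(n),im)
E
```

```text
29.075 [608.31014821  73.42795766 185.80466844] [-0.03850292 -0.22548383 -0.56552343] [54.8044138  -0.06745561]
teal 168 x [-17.   64.1] y at -24/62 [69.1 67.7]
teal 170 x [-23.   62.6] y at -24/62 [-64.  -63.2]
yellow 199 x [-23.3  64.4] y at -24/62 [23.3 22.6]
teal 149 x [-20.9  63.5] y at -24/62 [-62.4 -64.1]
teal 162 x [-13.1  66.6] y at -24/62 [66.  65.3]
yellow 170 x [-19.9  65.5] y at -24/62 [23.2 21.8]
```

{"fn": "move_arm", "kwargs": {
  "moves": [
    [1,0,0,-0.04,0],
    [1,0,0,-0.04,0],
    [1,0,0,-0.03,0],
    [1,0,0,0,0],
    [1,0,0,0,0]
  ]
}}

```text
t: 29.8
tool_pos: [608.9, 73.2, 294.6]
tool_rot: [0.051, 0.999, -0.0, -0.001]
force: [-0.4, -0.4, -0.7]
finger_gap: 0.1
gripper_force: 0.0
```

{"fn": "move_arm", "kwargs": {
  "moves": [
    [1,0,0,0,0],
    [1,0,0,0,0],
    [1,0,0,0,0],
    [1,0,0,0,0],
    [1,0,0,0,0]
  ]
}}

```text
t: 30.42
tool_pos: [609.3, 73.2, 296.1]
tool_rot: [0.051, 0.999, 0.0, -0.0]
force: [0.5, -0.2, -0.1]
finger_gap: -0.3
gripper_force: 0.0
```

{"fn": "move_arm", "kwargs": {
  "moves": [
    [1,0,0,0,0],
    [1,0,0,0,0],
    [1,0,0,0,0],
    [1,0,0,0,0],
    [1,0,0,0,0]
  ]
}}

```text
t: 31.05
tool_pos: [609.3, 73.2, 296.1]
tool_rot: [0.051, 0.999, -0.0, -0.0]
force: [-0.2, -0.5, -0.2]
finger_gap: 0.2
gripper_force: 0.0
```

{"fn": "move_arm", "kwargs": {
  "moves": [
    [1,0,0,0,0],
    [1,0,0,0,0],
    [1,0,0,0,0],
    [1,0,0,0,0],
    [1,0,0,0,0]
  ]
}}

```text
t: 31.68
tool_pos: [609.3, 73.2, 296.2]
tool_rot: [0.051, 0.999, -0.0, 0.0]
force: [-1.1, -0.5, -0.4]
finger_gap: -0.0
gripper_force: 0.0
```

{"fn": "move_arm", "kwargs": {
  "moves": [
    [1,0.05,0,0,0],
    [1,0.06,0,0,0],
    [1,0.06,0,0,0],
    [1,0.04,0,0,0],
    [1,0,0,0,0]
  ]
}}

```text
t: 32.3
tool_pos: [398.9, 94.9, 296.4]
tool_rot: [0.05, 0.999, 0.0, 0.001]
force: [-0.1, 0.5, -0.1]
finger_gap: -0.2
gripper_force: 0.0
```

```bash
cat >> h.py <<'E'
def orange(c,im,z=None):
    hsv=cv2.cvtColor(im,cv2.COLOR_RGB2HSV);m=cv2.inRange(hsv,(5,170,110),(18,255,255))
    n,l,s,ce=cv2.connectedComponentsWithStats(m)
    return [(s[i].tolist(),ce[i].round(1).tolist()) for i in range(1,n) if s[i][4]>8]
E
python3 - <<'E'
from h import *
s=r.read_state();print(s['t'],s['tool_pos'],w2case(s['tool_pos']))
for n in("scene","side","wrist"):
    c=cam(n);im=r.capture(n);save(im,f"{n}M.png");print(n);seated(c,im)
    hsv=cv2.cvtColor(im,cv2.COLOR_RGB2HSV)
    print('orange',orange(c,im))
    # lid visible? colour samples at expected lid-top points when shut / deck points when open
    for x,y in((0,0),(0,70),(0,-70),(-60,0),(50,40)):
        u=proj(c,case2w(CASE,x,y,78+(73-x)*.034)).round().astype(int)
        if 0<=u[0]<560 and 0<=u[1]<420: print((x,y),u,hsv[u[1],u[0]],end=' ')
    print()
E
```

```text
32.3 [398.86381925  94.93247533 296.40946947] [-1.55742987e+02 -9.61284233e-02]
scene
orange []
(0, 0) [280 142] [107 119 122] (0, 70) [269 127] [107 117 107] (0, -70) [291 158] [107 117 124] (-60, 0) [260 147] [107 124 123] (50, 40) [290 129] [108 124 121] 
side
orange [([206, 256, 10, 7, 23], [210.1, 259.4])]
(0, 0) [181 236] [107 122 115] (0, 70) [160 250] [107 125  98] (0, -70) [200 222] [107 125 114] (-60, 0) [196 246] [107 123 114] (50, 40) [157 235] [107 122 115] 
wrist
orange [([271, 210, 23, 7, 148], [281.9, 212.8]), ([272, 220, 20, 3, 55], [281.4, 221.1])]
(0, 0) [281 294] [135  28  18] (0, 70) [333 294] [108 142 106] (0, -70) [230 294] [108 145 127] (-60, 0) [282 254] [108 142 129] (50, 40) [310 324] [120  35  22]
```

The lid is down: the lid's own blue reads at every expected lid-top point. Next I measure the tab and bail in the case's mid-plane from the fixed cameras.

```bash
cat >> h.py <<'E'
def onmid(c,uv,y=0.):  # ray onto case plane y_case=y -> (x_case,z)
    o,d=ray(c,uv);a=np.radians(CASE[2]);n=np.array([-np.sin(a),np.cos(a),0]);p0=case2w(CASE,0,y,0)
    q=o+d*((p0-o)@n)/(d@n);return np.array([w2case(q)[0],q[2]])
def orangemid(c,im,lo=(4,120,90)):
    hsv=cv2.cvtColor(im,cv2.COLOR_RGB2HSV);m=cv2.inRange(hsv,lo,(20,255,255));out=[]
    ys,xs=np.nonzero(m)
    for x,y in zip(xs,ys):
        q=onmid(c,(x,y))
        if -150<q[0]<-60 and 10<q[1]<140: out.append((*q,x,y))
    return np.array(out)
E
python3 - <<'E'
from h import *
rd=lambda f:cv2.imread("pics/"+f)[:,:,::-1].copy()
for n,f in(("scene","scene0.png"),("side","side0.png"),("scene","sceneM.png"),("side","sideM.png")):
    c=cam(n);o=orangemid(c,rd(f))
    print(f,len(o))
    if len(o): print(' px',o[:,2].min(),o[:,2].max(),o[:,3].min(),o[:,3].max(),'x',np.percentile(o[:,0],[2,50,98]).round(),'z',np.percentile(o[:,1],[2,50,98]).round())
    for p in((-115,77),(-88,45),(-115,110)): print(p,proj(c,case2w(CASE,p[0],0,p[1])).round(1),end=' ')
    print()
im=rd("sideM.png");hsv=cv2.cvtColor(im,cv2.COLOR_RGB2HSV)
print("H/S/V side 200..222 x 246..272")
for y in range(246,272,2): print(y,' '.join('%d/%d/%d'%tuple(hsv[y,x]) for x in range(200,224,2)))
E
```

```text
scene0.png 48
 px 228.0 249.0 145.0 162.0 x [-148. -119.  -92.] z [ 44.  83. 117.]
(-115, 77) [240.7 154.2] (-88, 45) [250.4 160.3] (-115, 110) [240.1 144.6] 
side0.png 0
(-115, 77) [210.7 258.1] (-88, 45) [204.5 261.1] (-115, 110) [209.8 249.2] 
sceneM.png 56
 px 227.0 249.0 139.0 162.0 x [-148. -119.  -92.] z [ 44.  86. 137.]
(-115, 77) [240.7 154.2] (-88, 45) [250.4 160.3] (-115, 110) [240.1 144.6] 
sideM.png 56
 px 205.0 216.0 250.0 263.0 x [-136. -115.  -90.] z [ 43.  79. 117.]
(-115, 77) [210.7 258.1] (-88, 45) [204.5 261.1] (-115, 110) [209.8 249.2] 
H/S/V side 200..222 x 246..272
246 107/123/114 107/123/112 106/48/116 106/39/123 106/132/60 107/117/59 106/88/49 107/116/79 108/115/51 107/112/48 109/108/52 109/107/50
248 107/111/110 106/28/153 105/24/125 109/23/124 107/123/56 108/118/54 108/113/54 109/119/47 108/102/55 109/57/76 109/110/51 106/125/49
250 108/22/153 104/22/128 108/18/172 108/17/182 107/85/69 107/117/50 109/108/52 3/69/70 11/24/171 107/25/145 107/128/50 108/128/50
252 106/21/135 106/16/206 107/17/205 106/24/115 106/35/95 108/29/105 11/154/134 14/167/197 130/8/101 
[... 484 characters left out ...]
170/216 11/129/136 107/17/132 16/60/115 17/88/131 18/71/207 18/77/202
262 105/22/117 105/23/132 13/79/138 13/189/109 14/174/195 10/140/84 14/34/97 15/77/112 16/85/129 16/90/125 17/82/190 18/75/203
264 104/18/156 10/20/155 105/22/139 107/17/107 135/10/50 17/90/141 16/86/152 17/89/126 16/92/128 16/90/125 17/86/128 17/90/127
266 108/24/129 105/21/146 108/20/151 107/29/80 17/83/150 17/79/190 17/92/136 16/90/124 17/87/129 16/89/126 17/90/122 16/89/126
268 109/23/120 105/23/136 105/11/95 17/72/114 18/78/189 17/85/129 17/89/129 17/94/122 16/95/124 17/85/129 17/87/129 16/90/124
270 110/42/54 16/59/122 17/85/174 16/87/103 18/83/129 17/83/135 17/85/129 17/88/130 17/85/182 16/91/148 17/84/133 18/74/201
```

{"fn": "move_arm", "kwargs": {
  "moves": [
    [1,0.003,0,0.05,0],
    [1,0,0,0.06,0],
    [1,0,0,0.05,0],
    [1,0,0,0.041,0],
    [1,0,0,0,0]
  ]
}}

```text
t: 33.08
tool_pos: [395.3, 94.7, 92.1]
tool_rot: [0.051, 0.999, -0.0, -0.004]
force: [0.2, 0.8, 0.8]
finger_gap: 0.0
gripper_force: 0.0
```

{"fn": "move_arm", "kwargs": {
  "moves": [
    [1,0,0,0,0],
    [1,-0.01,0,0,0],
    [1,-0.01,0,0,0],
    [1,-0.01,0,0,0],
    [1,0,0,0,0]
  ]
}}

```text
t: 33.7
tool_pos: [428.3, 91.6, 95.5]
tool_rot: [0.051, 0.999, -0.0, 0.0]
force: [0.2, -1.6, 0.2]
finger_gap: -0.1
gripper_force: 0.0
```

```bash
cat > look.py <<'E'
from h import *
import sys
s=r.read_state();print(s['t'],w2case(s['tool_pos']).round(1),s['tool_pos'][2].round(1),'F',s['force'].round(1))
for n in("scene","side"):
    c=cam(n);im=r.capture(n);save(im,n+sys.argv[1]+".png");o=orangemid(c,im)
    if len(o): print(n,len(o),'x',np.percentile(o[:,0],[2,50,98]).round(),'z',np.percentile(o[:,1],[2,50,98]).round())
E
python3 look.py A
```

```text
33.7 [-126.1   -0.4] 95.5 F [ 0.2 -1.6  0.2]
scene 69 x [-148. -110. -100.] z [ 55.  78. 130.]
side 30 x [-122. -103.  -86.] z [36. 60. 83.]
```

{"fn": "move_arm", "kwargs": {
  "moves": [
    [1,-0.008,0,0,0],
    [1,-0.008,0,0,0],
    [1,-0.007,0,0,0],
    [1,-0.007,0,0,0],
    [1,0,0,0,0]
  ]
}}

```text
t: 34.42
tool_pos: [457.6, 88.7, 95.2]
tool_rot: [0.051, 0.999, -0.0, 0.0]
force: [-0.7, -1.0, 0.7]
finger_gap: 0.0
gripper_force: 0.0
```

```bash
python3 look.py B
```

```text
34.425 [-96.6  -0.3] 95.2 F [-0.7 -1.   0.7]
scene 94 x [-148. -104.  -65.] z [ 47.  78. 116.]
side 58 x [-137. -103.  -61.] z [ 39.  73. 102.]
```

{"fn": "move_arm", "kwargs": {
  "moves": [
    [1,-0.006,0,0,0],
    [1,-0.006,0,0,0],
    [1,0,0,0,0],
    [1,0.04,0,-0.03,0],
    [1,0.05,0,-0.05,0]
  ]
}}

```text
t: 35.15
tool_pos: [383.4, 96.1, 168.7]
tool_rot: [0.051, 0.999, -0.0, -0.002]
force: [0.5, -0.4, 1.7]
finger_gap: -0.2
gripper_force: 0.0
```

{"fn": "move_arm", "kwargs": {
  "moves": [
    [1,0.01,0,-0.06,0],
    [1,0,0,-0.05,0],
    [1,0,0,0,0],
    [1,0,0,0,0],
    [1,0,0,0,0]
  ]
}}

```text
t: 35.78
tool_pos: [374.6, 97.1, 277.5]
tool_rot: [0.051, 0.999, -0.0, -0.002]
force: [-0.0, -0.1, -0.7]
finger_gap: 0.1
gripper_force: 0.0
```

```bash
python3 look.py C; python3 - <<'E'
from h import *
c=cam("wrist");im=r.capture("wrist");save(im,"wC.png");print('wrist',orange(c,im))
for p in((-115,77),(-79.5,70),(-60,82),(-50,85),(-88,45)): print(p,[proj(cam(n),case2w(CASE,p[0],0,p[1])).round(1).tolist() for n in("wrist","scene","side")])
for n in("scene","side"):
    im=cv2.imread(f"pics/{n}C.png")[:,:,::-1].copy();o=orangemid(cam(n),im)
    m=np.zeros(im.shape[:2],np.uint8)
    for q in o:m[int(q[3]),int(q[2])]=255
    nn,l,s,ce=cv2.connectedComponentsWithStats(m)
    for i in range(1,nn):
        if s[i][4]>3:
            k=[q for q in o if l[int(q[3]),int(q[2])]==i];k=np.array(k);print(n,s[i].tolist(),k[:,:2].mean(0).round(),k[:,0].min().round(),k[:,0].max().round(),k[:,1].min().round(),k[:,1].max().round())
E
```

```text
35.775 [-180.1   -0.4] 277.5 F [-0.  -0.1 -0.7]
scene 92 x [-148. -103.  -65.] z [ 49.  78. 117.]
side 79 x [-134.  -89.  -62.] z [ 40.  81. 107.]
wrist [([270, 235, 24, 13, 269], [281.7, 240.8])]
(-115, 77) [[281.7, 238.3], [240.7, 154.2], [210.7, 258.1]]
(-79.5, 70) [[281.6, 261.9], [253.1, 152.6], [201.5, 253.0]]
(-60, 82) [[281.6, 280.2], [259.7, 147.2], [196.1, 246.2]]
(-50, 85) [[281.6, 288.5], [263.1, 145.4], [193.4, 243.5]]
(-88, 45) [[281.7, 247.5], [250.4, 160.3], [204.5, 261.1]]
scene [254, 143, 5, 8, 30] [-71.  88.] -76.0 -65.0 75.0 101.0
scene [228, 145, 3, 4, 7] [-146.  114.] -148.0 -143.0 110.0 120.0
scene [238, 151, 12, 11, 54] [-109.   67.] -122.0 -92.0 44.0 90.0
side [197, 243, 7, 9, 38] [-74.  90.] -89.0 -61.0 65.0 110.0
side [205, 255, 12, 9, 40] [-112.   69.] -137.0 -89.0 38.0 102.0
```

The tab now lies over the keeper at about (-72, 89) in the case's x-z plane, seen by both cameras. The lever is still raised around (-110, 68). I'll press the lever.

{"fn": "move_arm", "kwargs": {
  "moves": [
    [1,-0.033,0,0.03,0],
    [1,-0.032,0,0.04,0],
    [1,0,0,0.05,0],
    [1,0,0,0.055,0],
    [1,0,0,0,0]
  ]
}}

```text
t: 36.55
tool_pos: [435.9, 90.7, 99.9]
tool_rot: [0.051, 0.999, 0.0, -0.006]
force: [0.8, -0.4, 0.9]
finger_gap: 0.2
gripper_force: 0.0
```

{"fn": "move_arm", "kwargs": {
  "moves": [
    [1,0,0,0,0],
    [1,0,0,0.012,0],
    [1,0,0,0.012,0],
    [1,0,0,0.012,0],
    [1,0,0,0,0]
  ]
}}

```text
t: 37.17
tool_pos: [439.2, 90.6, 67.3]
tool_rot: [0.051, 0.999, 0.0, -0.001]
force: [-0.7, -0.1, -0.5]
finger_gap: -0.0
gripper_force: 0.0
```

```bash
python3 look.py D
```

```text
37.175 [-115.2   -0.3] 67.3 F [-0.7 -0.1 -0.5]
scene 94 x [-148. -107.  -67.] z [ 41.  60. 117.]
side 79 x [-142. -104.  -73.] z [ 29.  53. 100.]
```

{"fn": "move_arm", "kwargs": {
  "moves": [
    [1,0,0,0.008,0],
    [1,0,0,0.008,0],
    [1,0.003,0,0.008,0],
    [1,0.003,0,0.006,0],
    [1,0,0,0,0]
  ]
}}

```text
t: 37.9
tool_pos: [432.7, 91.2, 37.3]
tool_rot: [0.051, 0.999, 0.0, -0.001]
force: [0.6, -0.2, -0.5]
finger_gap: -0.3
gripper_force: 0.0
```

```bash
python3 look.py E
```

```text
37.9 [-121.7   -0.4] 37.3 F [ 0.6 -0.2 -0.5]
scene 103 x [-148. -104.  -74.] z [ 16.  37. 115.]
side 46 x [-144. -108.  -79.] z [12. 20. 56.]
```

{"fn": "move_arm", "kwargs": {
  "moves": [
    [1,0.001,0,0.005,0],
    [1,0,0,0.005,0],
    [1,0,0,0.005,0],
    [1,0,0,0,0],
    [1,0,0,0,0]
  ]
}}

```text
t: 38.62
tool_pos: [432.7, 91.2, 23.0]
tool_rot: [0.051, 0.999, -0.0, -0.0]
force: [0.8, 0.2, -0.0]
finger_gap: -0.5
gripper_force: 0.0
```

```bash
python3 look.py F
```

```text
38.625 [-121.7   -0.3] 23.0 F [ 0.8  0.2 -0. ]
scene 68 x [-148. -101.  -79.] z [ 12.  31. 113.]
```

{"fn": "move_arm", "kwargs": {
  "moves": [
    [1,0,0,0.004,0],
    [1,0,0,0.003,0],
    [1,0,0,0.003,0],
    [1,0,0,0,0],
    [1,0,0,0,0]
  ]
}}

```text
t: 39.35
tool_pos: [433.5, 91.3, 17.3]
tool_rot: [0.05, 0.999, -0.0, -0.002]
force: [-22.6, -0.5, 49.4]
finger_gap: -0.1
gripper_force: 24.3
```

```bash
python3 look.py G
```

```text
39.35 [-120.9   -0.2] 17.3 F [-22.6  -0.5  49.4]
scene 50 x [-148.  -99.  -80.] z [ 11.  27. 113.]
```

There's a firm stop at z 17, with 49 N, so the lever is at its end. I'll withdraw and verify.

{"fn": "move_arm", "kwargs": {
  "moves": [
    [1,0.01,0,-0.02,0],
    [1,0.05,0,-0.02,0],
    [1,0.03,0,-0.05,0],
    [1,0,0,-0.06,0],
    [1,0,0,-0.06,0]
  ]
}}

```text
t: 40.08
tool_pos: [342.6, 100.4, 224.7]
tool_rot: [0.051, 0.999, -0.0, 0.0]
force: [1.3, 0.7, 0.4]
finger_gap: -0.1
gripper_force: 0.0
```

{"fn": "move_arm", "kwargs": {
  "moves": [
    [1,0,-0.06,-0.02,0],
    [1,0,-0.06,0,0],
    [1,0,-0.06,0,0],
    [1,0,-0.06,0,0],
    [1,0,0,0,0]
  ]
}}

```text
t: 40.7
tool_pos: [318.2, -141.1, 242.9]
tool_rot: [0.055, 0.998, 0.0, -0.0]
force: [-0.3, 0.1, -0.9]
finger_gap: -0.1
gripper_force: 0.0
```

```bash
python3 look.py H; python3 - <<'E'
from h import *
for n in("scene","side"):
    im=cv2.imread(f"pics/{n}H.png")[:,:,::-1].copy();c=cam(n);o=orangemid(c,im,(4,110,70))
    m=np.zeros(im.shape[:2],np.uint8)
    for q in o:m[int(q[3]),int(q[2])]=255
    nn,l,s,ce=cv2.connectedComponentsWithStats(m)
    for i in range(1,nn):
        if s[i][4]>3:
            k=np.array([q for q in o if l[int(q[3]),int(q[2])]==i]);print(n,s[i].tolist(),k[:,:2].mean(0).round(),k[:,0].min().round(),k[:,0].max().round(),k[:,1].min().round(),k[:,1].max().round())
    # lid front-corner height: blue/dark top-edge scan along vertical at y=+-90
    hsv=cv2.cvtColor(im,cv2.COLOR_RGB2HSV)
    for y in(-90,-60,60,90):
        print(n,y,[(z,int(hsv[tuple(proj(c,case2w(CASE,-73,y,z)).round().astype(int)[::-1])][2])) for z in range(40,100,3)])
c=cam("wrist");im=r.capture("wrist");save(im,"wH.png");print(orange(c,im))
E
```

```text
40.7 [-211.8 -243.2] 242.9 F [-0.3  0.1 -0.9]
scene 8 x [-110.  -82.  -79.] z [20. 82. 94.]
side 146 x [-131. -103.  -69.] z [12. 37. 95.]
scene [251, 146, 3, 6, 8] [-82.  85.] -85.0 -79.0 76.0 95.0
scene -90 [(40, 41), (43, 46), (46, 45), (49, 46), (52, 51), (55, 51), (58, 49), (61, 53), (64, 58), (67, 73), (70, 90), (73, 90), (76, 93), (79, 101), (82, 108), (85, 115), (88, 120), (91, 117), (94, 117), (97, 113)]
scene -60 [(40, 45), (43, 47), (46, 47), (49, 45), (52, 47), (55, 49), (58, 50), (61, 50), (64, 54), (67, 59), (70, 70), (73, 84), (76, 101), (79, 105), (82, 105), (85, 111), (88, 112), (91, 116), (94, 112), (97, 114)]
scene 60 [(40, 52), (43, 48), (46, 48), (49, 48), (52, 48), (55, 55), (58, 58), (61, 58), (64, 70), (67, 70), (70, 76), (73, 99), (76, 95), (79, 82), (82, 56), (85, 39), (88, 39), (91, 28), (94, 30), (97, 29)]
scene 90 [(40, 32), (43, 26), (46, 27), (49, 31), (52, 32), (55, 32), (58, 32), (61, 30), (64, 24), (67, 32), (70, 31), (73, 31), (76, 33), (79, 40), (82, 27), (85, 32), (88, 39), (91, 34), (94, 34), (97, 30)]
side [198, 247, 8, 9, 36] [-80.  78.] -96.0 
[... 326 characters left out ...]
(46, 43), (49, 42), (52, 58), (55, 49), (58, 49), (61, 47), (64, 51), (67, 51), (70, 51), (73, 61), (76, 90), (79, 95), (82, 97), (85, 97), (88, 96), (91, 96), (94, 109), (97, 112)]
side 60 [(40, 49), (43, 49), (46, 51), (49, 50), (52, 66), (55, 67), (58, 67), (61, 60), (64, 58), (67, 56), (70, 56), (73, 72), (76, 103), (79, 111), (82, 111), (85, 111), (88, 112), (91, 111), (94, 111), (97, 112)]
side 90 [(40, 50), (43, 50), (46, 49), (49, 49), (52, 50), (55, 64), (58, 62), (61, 62), (64, 58), (67, 61), (70, 62), (73, 78), (76, 78), (79, 106), (82, 111), (85, 111), (88, 111), (91, 112), (94, 112), (97, 111)]
[([450, 250, 31, 28, 591], [464.6, 263.0]), ([479, 299, 21, 8, 129], [488.5, 303.0])]
```

```bash
python3 - <<'E'
from h import *
for f in("sideC","sideH"):
    c=cam("side");v=cv2.imread(f"pics/{f}.png")[:,:,::-1].copy();v=cv2.cvtColor(v,cv2.COLOR_RGB2HSV)[:,:,2].astype(np.float32)
    zs=np.arange(60,95,.5);E=[]
    for y in np.arange(-95,-35,3):
        p=np.array([proj(c,case2w(CASE,-73,y,z)) for z in zs],np.float32)
        s=cv2.remap(v,p[None,:,0],p[None,:,1],cv2.INTER_LINEAR)[0];E.append(zs[np.argmax(np.convolve(s,[1]*4+[0]+[-1]*4,'same')[5:-5])+5])
    print(f,'front edge z',np.median(E),np.round(E,1))
w=cam("wrist");s=cam("side")
for u,q in(((464.6,263),(210,268.5)),((488.5,303),(201.5,251))):
    P=tri(w,u,s,q);print(w2case(P).round(1),P[2].round(1))
im=r.capture("scene");print('phone/tape check');hsv=cv2.cvtColor(im,cv2.COLOR_RGB2HSV)
for f in("scene0",):
    a=cv2.imread("pics/scene0.png");b=im[:,:,::-1];print(np.abs(a[220:310,232:292].astype(int)-b[220:310,232:292]).mean())
E
```

```text
sideC front edge z 80.5 [90.  81.  79.5 81.5 80.  81.5 80.5 79.5 81.  80.  81.5 80.5 79.5 81.
 79.5 78.  80.  82.5 81.  79.5]
sideH front edge z 75.0 [90.  92.  75.5 92.  75.  74.5 76.5 75.  74.  72.  74.  76.5 75.  73.5
 75.5 74.5 76.5 75.  74.  75.5]
[-106.3   -0.9] 29.0
[-82.1   1.6] 81.3
phone/tape check
7.379938271604939
```

The lid's front edge dropped 5.5 mm, the lever is down and the tab stands over the keeper. The case is latched, so I'm handing in.

```bash
python3 -c "
from bench import r
print(r.hand_in())"
```

```text
the job is handed in; nothing more can be done
None
```

I packed the three markers that were present (two teal, one yellow) cap-forward in their own saddles, shut and latched the case with the lever fully down, and handed the job in at about 41 s; the hand-in gave no verdict, so the final latched state rests on my own camera measurements.

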